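# Fit the stage plate black side up in the microscope stand

### The arm

A 7-joint arm with a two-finger parallel gripper is mounted at the origin on the work surface. World frame = base frame: x ahead of the robot, y to its left, z up, the work surface at z = 0. Lengths are in m, angles in rad, forces in N, time in s.
With the tool pointing down it reaches from about 0.4 to 0.85 m from the base axis. Payload 4.4 kg.
Tool frame: the origin (TCP) lies midway between the tips of the shut fingers; the grasp point (between the pads) lies 19 mm behind it; x points along the fingers, z is the direction in which the jaws open and shut, and the axes are right-handed (so a half turn about x gives the same grasp; the last joint's range is limited). The gripper opens to 94 mm and grips with 3 to 60 N. Pads are 16 mm wide; open, the fingers measure 119 mm over their backs; the gripper's body (75 mm by 177 mm) begins 78 mm behind the grasp point.
Start: joints at [1.184, 0.628, 0.038, 1.517, -0.027, 0.996, -0.02], TCP at [0.205, -0.617, 0.169] pointing down, gripper open.
Joint ranges: [-3.06, 3.06], [-0.37, 2.12], [-1.25, 1.32], [0.18, 2.47], [-1.1, 4.24], [0.23, 1.98], [-2.94, 2.94]. Speed limits (rad/s): [2.57, 2.57, 3.14, 3.14, 3.14, 3.14, 3.14].

### API

Orientations are given as a unit quaternion [x, y, z, w].
In Python, from plant import * gives the robot as it stands.
- The arm moves only by the tool play_rows, never from a script. Its argument "steps" is a list of rows, each a list of 4 numbers: the shift along the tool's x, y, z in mm, then the turn about the tool's x in rad. A call has 1 to 8 rows; each row shifts and turns the pose as measured when the row begins, along the tool's axes as they then stand; what a row does not reach is not made up. A row lasts 1/10 s, in which the tool goes at most 50 mm and 8.59 degrees, less where a joint would pass 70% of its speed; a pose out of reach is approached as far as the arm can. A call is refused whole if a number of a shift passes 50 or a number of a turn 0.15, either way. A call with a gripper value outside its range is refused whole. "claw" is the opening, from -1 (shut) to 1 (fully open), set as the call begins (left out, the last holds). The fingers move at their own pace and stop on an object; the grip force is fixed at half the most. Time passes only in rows, so rows that do not move let the fingers close. It gives the time, the measured TCP pose, the force and the opening at its end, in the units of the state.
- sense(): the state, without advancing time (a new reading comes with each control period).
- snapshot(name): name is "scene" or "top" or "wrist"; returns a dict with "frame" (480x640x3 uint8, blue, green, red), "K" (3x3 intrinsics, pixels), "R" (3x3) and "t" (3): a world point X has camera coordinates R X + t. Camera axes: x right, y down, z forward; pixel columns grow to the right and rows downward; lengths in m; the calibration is good to about 2 mm. A picture is of the moment at which its call begins. There is no depth.
- sign_off(): hands the job in, once; it reports no verdict.
The state is a dict: "time_s": time; "qpos": joint angles; "joint_velocities": joint speeds; "tau": joint torques, N m; "ee_pos": TCP position; "orientation": TCP orientation; "force": force on the tool from outside, world axes, zero at the start; "wrist_torque": the same for the moment, N m; "opening": finger opening in m.
Only numpy, scipy, OpenCV 4.12 (cv2) and the standard library are available. Lean on these libraries where they do the work, as an engineer would, in place of code of your own. Each camera call takes 0.05 s, during which the arm holds its last target. There are 200 camera calls.

### The job

Take the black-and-white stage plate out of the wooden rack and fit it into the round pocket of the microscope stand with its black face up: its far edge goes under the steel clip, then the near edge is pressed down past the brass spring catch until the plate lies fully home and flat. Leave it in place, let go, and do not disturb the other two plates or the loose glassware and parts on the table.

Things in the scene. Friction and masses are not known exactly. Their poses are not given: they have to be found in the camera images.
- stage_plate: round flat disc, 80 mm diameter, 8 mm thick, 50 to 100 g, one face black, the other white. Origin at the disc's centre; its y axis is the disc's axis and points out of the BLACK face (white faces -y). At the start it stands on edge (y axis level) in one of the three rack slots, its centre 50 mm above the table; either face may look in any compass direction.
- rack: fixed wooden rack, 100 x 152 mm, walls 40 mm high, with three parallel slots 55 mm apart (at y = -55, 0, +55 mm of the rack) each holding one plate on edge; the plates' lowest point is 10 mm above the table, their tops 90 mm. Origin at the centre of its underside; slots run along its x axis. Slot width 10 mm.
- stand: fixed blue-painted microscope stand (head and post removed), block 200 x 200 x 42 mm, origin at the centre of its underside. Its x axis points away from the robot (within 0.35 rad): the clip is on the +x side of the pocket and the catch on the -x side. A black post collar (radius 20 mm, 30 mm tall) with a clamp screw stands on its top around (76, 62) mm.
- pocket (a point): centre of the floor of the round pocket in the top of the stand, over the stand's origin: floor 34 mm above the table, pocket 8 mm deep, 83 mm diameter, flat white floor. Axes as the stand's. A plate fully home is flush with the stand's top.
- clip (a point): middle of the lower inner edge of the rigid steel clip's tongue (30 mm wide, 3 mm thick): the tongue reaches 5 mm over the pocket from its +x side and its underside is 6 mm above the stand's top (14 mm above the pocket floor). A plate cannot be lowered in flat past it; one sloping down at about 45 degrees towards +x (30 to 60 will do) passes under it until its edge meets the pocket's far wall.
- catch_nose (a point): tip of the brass spring catch's nose, 14 mm wide along y, on the -x side of the pocket, 36 mm from the pocket's centre and 3 mm above the stand's top; the nose rises to 12 mm above the stand's top with a steep upper ramp. With its far edge under the clip the plate lies with its near edge propped on the nose until pushed down with 5 to 15 N on its catch side; the nose then snaps over its edge.
- catch (a joint): how far the brass catch is pushed outwards (stand's -x), m: 0 at rest, 0.007 at most, against a spring of about 3 N at rest and 5 N at 0.003. If the plate drops a few mm too far back its near edge may rest on the flat top of the nose (plate sloping about 0.25 rad, instead of about 0.14 on the ramp) and pressing does nothing: push it towards the clip first.
- blue_plate: blue plate of the same size as the stage plate, on edge in another slot of the rack; origin at its centre. Leave it there.
- frosted_plate: green glass plate of the same size, on edge in another slot of the rack; origin at its centre. Leave it there.
- beaker: loose glass beaker, 68 mm diameter, 85 mm tall, origin at the centre of its underside. Leave it.
- dropper: loose amber dropper bottle, 34 mm diameter, 75 mm tall, origin at the centre of its underside. Leave it.
- eyepiece: loose black eyepiece, 36 mm diameter, 52 mm tall, origin at the centre of its underside. Leave it.
- petri_dish: loose clear closed dish, 90 mm diameter, 16 mm tall, origin at the centre of its underside. Leave it.
- weigh_cup: loose white cup, 60 mm diameter, 35 mm tall, origin at the centre of its underside. Leave it.
Mind the look-alikes: they are no part of the job. There is more than one size of the stage_plate; the one meant has the size given above.

How it is judged:
By the outcome, as a careful person would: the job done as asked, in the order asked, and still so for the second after the job is handed in, with the robot touching nothing.
It also fails if it takes over 58 s, if anything falls off the work surface, if the arm or the gripper's body presses on something with over 40 N, if the wrist force passes 120 N, or if a joint passes its speed limit or range.

## Working session

There is one attempt and no reset: what is moved stays moved. The work goes in short steps, Python scripts to look and compute and a tool call to move; the robot and the scene stay as the last step left them, time stands still between calls to the robot, and variables do not carry over. Pictures are saved under pics/ and viewed, about 8 in all and at most 12, crops included, and the job is handed in when it is done.

Besides the shell and the picture viewer there is one more tool, called as a command line: name --pt "numbers of a row" for each row, then --argument value for the rest. play_rows: Moves the arm, as the interface text tells. Its arguments: {"type":"object","properties":{"steps":{"type":"array","items":{"type":"array","items":{"type":"number"}}},"claw":{"type":"number"}},"required":["steps"]}

```bash
mkdir -p pics; ls
python3 - <<'E'
from plant import *
import cv2,json
print(sense())
for n in("scene","top","wrist"):
    s=snapshot(n); cv2.imwrite(f"pics/{n}0.png",s["frame"]); print(n,s["K"],s["R"],s["t"])
E
```

```text
pics
{'time_s': 0.0, 'qpos': array([ 1.18418773,  0.62931219,  0.03845273,  1.51834791, -0.02695839,
        0.99632878, -0.01999138]), 'joint_velocities': array([ 0.00016084,  0.00103355,  0.00016173, -0.0009782 ,  0.00052283,
        0.00066717,  0.00145729]), 'tau': array([ 1.14919363e-03, -5.49734223e+01,  1.14394683e+00, -1.86638349e+01,
       -5.21971949e-02,  2.33644451e-02,  1.54418340e-04]), 'ee_pos': array([ 0.20474109, -0.61613527,  0.16818284]), 'orientation': array([ 0.41408587,  0.573996  , -0.41334603,  0.57289314]), 'force': array([-0.5934439 ,  0.12022304, -0.10770289]), 'wrist_torque': array([-0.06134182, -0.03745997,  0.01129482]), 'opening': 0.09398188849605865}
scene [[455.02780868   0.         317.4353419 ]
 [  0.         455.02780868 238.46511299]
 [  0.           0.           1.        ]] [[ 0.74231282  0.66991738 -0.01350503]
 [ 0.35785056 -0.41340111 -0.8372828 ]
 [-0.5664933   0.61669297 -0.54660326]] [-0.44031164 -0.15964012  1.52068024]
top [[468.83997131   0.         313.36076659]
 [  0.         468.83997131 242.22035828]
 [  0.           0.           1.        ]] [[ 0.02847667 -0.99956369  0.00784335]
 [-0.99638826 -0.02901241 -0.07980418]
 [ 0.07999691 -0.00554247 -0.9967797 ]] [-0.02668252  0.5594275   0.94454998]
wrist [[363.93272979   0.         322.8024858 ]
 [  0.         363.93272979 239.72109676]
 [  0.           0.           1.        ]] [[ 0.3150664  -0.94906861 -0.00139039]
 [-0.91980629 -0.3057124   0.24595999]
 [-0.23385796 -0.07621484 -0.96927899]] [-0.64910974 -0.0237051   0.38981083]
```

View pics/scene0.png

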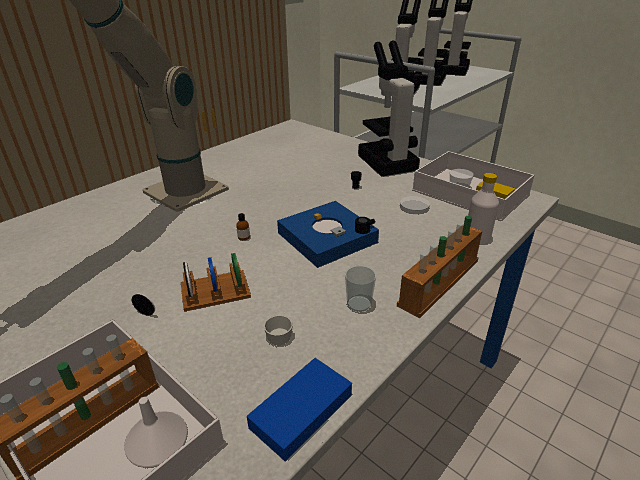

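View pics/top0.png

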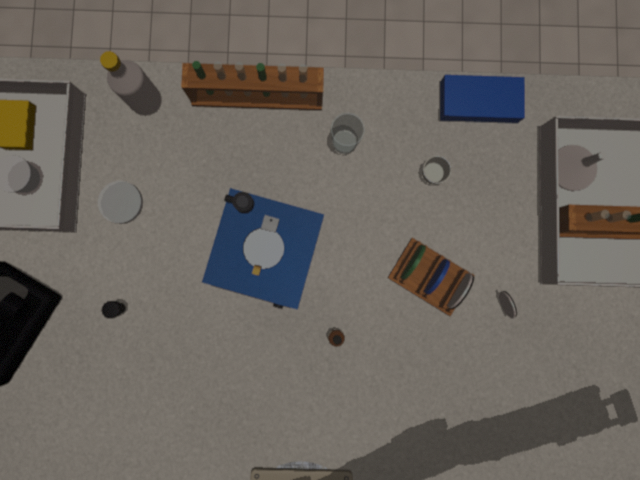

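Candidates for the stage plate:
- The black/white plate in the rack's end slot, at top (460,290) and scene (187,283).
- A loose small black disc, at top (508,303) and scene (143,304). It stands on edge outside the rack, so it is the wrong-size look-alike.
- The blue plate at top (436,278) and the green plate at top (413,260).

I choose the plate in the rack. Next I'll measure roughly and take a close crop.

```bash
cat > h.py <<'E'
import numpy as np, cv2
from scipy.spatial.transform import Rotation as Ro
def ray(s,uv):
    d=np.linalg.inv(s["K"])@np.array([uv[0],uv[1],1.]); R=np.array(s["R"]);t=np.array(s["t"])
    return -R.T@t, R.T@d
def onz(s,uv,z):
    c,d=ray(s,uv); return c+d*(z-c[2])/d[2]
def tri(s1,u1,s2,u2):
    c1,d1=ray(s1,u1);c2,d2=ray(s2,u2)
    k=np.linalg.lstsq(np.c_[d1,-d2],c2-c1,rcond=None)[0]
    a,b=c1+k[0]*d1,c2+k[1]*d2; return (a+b)/2,np.linalg.norm(a-b)
def proj(s,X):
    p=np.array(s["K"])@(np.array(s["R"])@np.array(X)+np.array(s["t"])); return p[:2]/p[2]
def mask(s,lo,hi,roi):
    m=cv2.inRange(cv2.cvtColor(s["frame"],cv2.COLOR_BGR2HSV),np.array(lo),np.array(hi))
    z=np.zeros_like(m);x0,y0,x1,y1=roi;z[y0:y1,x0:x1]=m[y0:y1,x0:x1];return z
def big(m):
    return max(cv2.findContours(m,cv2.RETR_EXTERNAL,cv2.CHAIN_APPROX_NONE)[0],key=cv2.contourArea)
E
python3 - <<'E'
from plant import *
from h import *
np.set_printoptions(precision=4,suppress=True)
a=snapshot("top");b=snapshot("scene")
s=sense();print(Ro.from_quat(s["orientation"]).as_matrix())
w=snapshot("wrist"); print("wristcam rel",Ro.from_quat(s["orientation"]).as_matrix().T@(-w["R"].T@w["t"]-s["ee_pos"]), "axes in tool (cols cam x,y,z)\n",Ro.from_quat(s["orientation"]).as_matrix().T@w["R"].T)
c=big(mask(a,(105,120,40),(125,255,255),(190,170,340,320)))
bx=cv2.boxPoints(cv2.minAreaRect(c)); print("stand",[onz(a,p,.042)[:2] for p in bx])
c=big(mask(a,(0,0,130),(180,80,255),(235,222,292,278))); e=cv2.fitEllipse(c);print("pocket",e,onz(a,e[0],.036))
c=big(mask(a,(3,120,40),(18,255,255),(380,230,480,320)))
r=cv2.minAreaRect(c);print("rack",r,[onz(a,p,.04)[:2] for p in cv2.boxPoints(r)])
for n,lo,hi in(("blue",(108,120,40),(125,255,255)),("green",(45,80,20),(90,255,255))):
    r=cv2.fitEllipse(big(mask(a,lo,hi,(395,235,480,320))));print(n,r,onz(a,r[0],.07))
A=cv2.resize(a["frame"][225:325,375:525],(600,400),interpolation=2);B=cv2.resize(b["frame"][245:320,120:270],(600,300),interpolation=2)
C=cv2.resize(a["frame"][180:315,195:330],(400,400),interpolation=2)
o=np.zeros((600,800,3),np.uint8)
o[:267,:400]=cv2.resize(A,(400,267));o[300:,:600]=B;o[:300,430:730]=cv2.resize(C,(300,300));cv2.imwrite("pics/c1.png",o)
E
```

```text
[[-0.0003  0.949   0.3153]
 [ 0.0008  0.3153 -0.949 ]
 [-1.      0.     -0.0009]]
wristcam rel [-0.2145  0.0727 -0.0001] axes in tool (cols cam x,y,z)
 [[-0.0003 -0.2459  0.9693]
 [-0.0003 -0.9693 -0.2459]
 [ 1.     -0.0003  0.0002]]
stand [array([0.4707, 0.2097]), array([0.664 , 0.1639]), array([ 0.6147, -0.0285]), array([0.4228, 0.0203])]
pocket ((263.4574279785156, 248.05738830566406), (34.975311279296875, 37.56287384033203), 99.95968627929688) [0.544  0.0904 0.036 ]
rack ((430.731689453125, 276.3733825683594), (72.91505432128906, 46.51365280151367), 31.607501983642578) [array([ 0.4925, -0.1618]), array([ 0.5741, -0.2101]), array([ 0.5003, -0.3365]), array([ 0.4196, -0.2876])]
blue ((439.1585693359375, 277.12713623046875), (5.035765171051025, 37.37385559082031), 31.69293785095215) [ 0.4949 -0.2579  0.07  ]
green ((410.87109375, 268.5760192871094), (3.8029680252075195, 20.27165985107422), 35.87648010253906) [ 0.51   -0.2024  0.07  ]
```

View pics/c1.png

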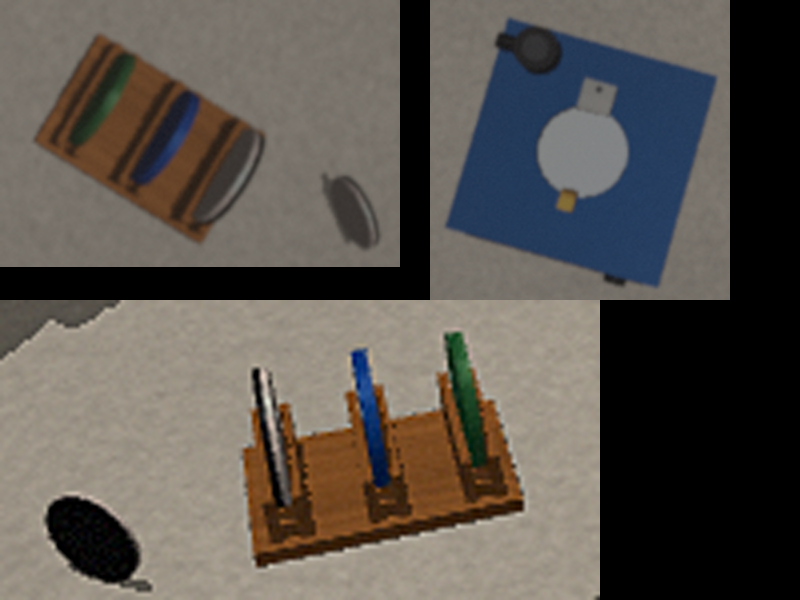

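The close crop settles the choice: the stage plate is in the end slot nearest the small black disc. Its white face looks at the blue plate and its black face looks outward. The small black disc is loose on the table. I'll write a helper that converts a target into tool-axis rows, then go look from above the rack.

```bash
cat >> h.py <<'E'
def yaw(s):
    z=Ro.from_quat(s["orientation"]).as_matrix()[:,2]; return np.arctan2(z[1],z[0])
def plan(s,xyz,psi,step=40,tstep=.145):
    """rows (tool axes mm, turn) from the measured pose to TCP xyz, tool-z heading psi (rad); tool pointing down"""
    p=np.array(s["ee_pos"]);y=yaw(s);d=np.array(xyz)-p;t=(psi-y+np.pi)%(2*np.pi)-np.pi
    n=int(max(np.ceil(np.linalg.norm(d)*1000/step),np.ceil(abs(t)/tstep),1)); rows=[]
    for i in range(n):
        v=d/n*1000; rows.append([round(-v[2],1),round(-v[0]*np.sin(y)+v[1]*np.cos(y),1),round(v[0]*np.cos(y)+v[1]*np.sin(y),1),round(-t/n,3)]); y+=t/n
    for i in range(0,n,8): print(rows[i:i+8])
E
python3 - <<'E'
from plant import *
from h import *
plan(sense(),[.469,-.297,.17],np.radians(-30),40)
E
```

```text
[[np.float64(-0.1), np.float64(31.9), np.float64(-20.0), np.float64(-0.066)], [np.float64(-0.1), np.float64(33.2), np.float64(-17.9), np.float64(-0.066)], [np.float64(-0.1), np.float64(34.3), np.float64(-15.6), np.float64(-0.066)], [np.float64(-0.1), np.float64(35.3), np.float64(-13.3), np.float64(-0.066)], [np.float64(-0.1), np.float64(36.1), np.float64(-11.0), np.float64(-0.066)], [np.float64(-0.1), np.float64(36.7), np.float64(-8.6), np.float64(-0.066)], [np.float64(-0.1), np.float64(37.2), np.float64(-6.1), np.float64(-0.066)], [np.float64(-0.1), np.float64(37.5), np.float64(-3.7), np.float64(-0.066)]]
[[np.float64(-0.1), np.float64(37.7), np.float64(-1.2), np.float64(-0.066)], [np.float64(-0.1), np.float64(37.7), np.float64(1.3), np.float64(-0.066)], [np.float64(-0.1), np.float64(37.5), np.float64(3.8), np.float64(-0.066)]]
```

play_rows --pt "0 32 -20 -0.066" --pt "0 33 -18 -0.066" --pt "0 34 -16 -0.066" --pt "0 35 -13 -0.066" --pt "0 36 -11 -0.066" --pt "0 37 -9 -0.066" --pt "0 37 -6 -0.066" --pt "0 37 -4 -0.066" --claw 1

```text
time_s: 1.1
ee_pos: [0.3948, -0.3814, 0.1672]
orientation: [0.245, 0.663, -0.249, 0.662]
force: [0.6, 0.2, 0.6]
opening: 0.0943
```

play_rows --pt "0 38 -1 -0.066" --pt "0 38 1 -0.066" --pt "0 37 4 -0.066"

```text
time_s: 1.4
ee_pos: [0.4687, -0.2898, 0.167]
orientation: [0.176, 0.685, -0.18, 0.684]
force: [0.2, -0.3, 0.2]
opening: 0.0941
```

```bash
sed -i 's/rows.append(\[\(.*\)\]); y+=/rows.append([float(q) for q in (\1)]); y+=/' h.py
python3 - <<'E'
from plant import *
from h import *
import pickle
s=sense();print(s["ee_pos"],np.degrees(yaw(s)),Ro.from_quat(s["orientation"]).as_matrix()[:,0],s["force"],s["time_s"])
w=snapshot("wrist");pickle.dump(w,open("w1.pkl","wb"));cv2.imwrite("pics/w1.png",w["frame"])
plan(s,[.469,-.297,.17],np.radians(-30))
E
```

```text
[ 0.46868989 -0.28977266  0.16702689] -29.133170557177074 [-0.00243593 -0.00534754 -0.99998273] [ 0.21872219 -0.32392808  0.20769454] 1.4
[[-3.0, -6.2, 3.8, 0.015]]
```

View pics/w1.png

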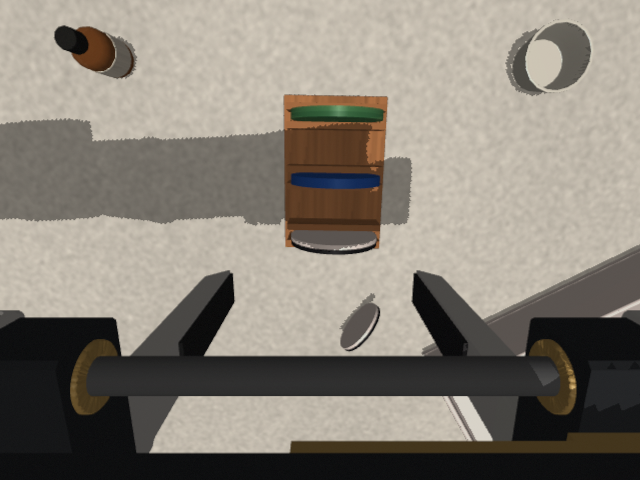

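The wrist view shows the rack with the green plate at (337,114), the blue at (335,180) and the stage plate at (335,243), white face towards the blue one and black rim outermost. The small disc lies at (360,327). Now I'll measure the plate's top rim here and again from a second wrist position.

Run:
```python
from plant import *
from h import *
import pickle
np.set_printoptions(precision=4,suppress=True)
w=pickle.load(open("w1.pkl","rb"))
m=mask(w,(0,0,0),(180,255,45),(280,225,395,262));c=big(m);print("dark",cv2.boundingRect(c),cv2.contourArea(c))
x,y=c[:,0,0],c[:,0,1];print(np.median(x[y==y.max()]),y.max())
u=((x.min()+x.max())/2,y.max()+.5);print("top rim black",onz(w,u,.09))
g=big(mask(w,(3,120,40),(18,255,255),(270,80,400,260)));r=cv2.minAreaRect(g);print(r)
l,rr=(x.min(),y[x==x.min()].mean()),(x.max(),y[x==x.max()].mean())
L,R=onz(w,l,.05),onz(w,rr,.05);print(l,rr,L,R,np.linalg.norm(L-R),"slot dir",np.degrees(np.arctan2(*(R-L)[1::-1])))
for n,lo,hi in(("blue",(108,120,30),(125,255,255)),("green",(45,80,20),(90,255,255))):
    c=big(mask(w,lo,hi,(280,90,395,260)));x,y=c[:,0,0],c[:,0,1];print(n,cv2.boundingRect(c),onz(w,((x.min()+x.max())/2,y.max()+.5),.09))
```

```text
dark (292, 242, 84, 12) 163.5
337.0 253
top rim black [ 0.4706 -0.3069  0.09  ]
((334.24462890625, 170.974365234375), (102.18658447265625, 151.13796997070312), 0.6510604023933411)
(np.int32(292), np.float64(242.5)) (np.int32(375), np.float64(244.5)) [ 0.4369 -0.2895  0.05  ] [ 0.5043 -0.3294  0.05  ] 0.07828559837265865 slot dir -30.595634336923784
blue (291, 173, 89, 16) [ 0.4976 -0.2601  0.09  ]
green (291, 106, 92, 16) [ 0.523 -0.216  0.09 ]
```

play_rows --pt "-30 -45 0 0.015" --pt "0 -5 0 0"

```text
time_s: 1.65
ee_pos: [0.4534, -0.3228, 0.1977]
orientation: [0.176, 0.684, -0.175, 0.686]
force: [0.3, -1.1, -0.2]
opening: 0.0938
```

Run:
```python
from plant import *
from h import *
import pickle
np.set_printoptions(precision=4,suppress=True)
a=pickle.load(open("w1.pkl","rb"));w=snapshot("wrist");pickle.dump(w,open("w2.pkl","wb"))
s=sense();print(s["ee_pos"],np.degrees(yaw(s)))
print("expect",proj(w,onz(a,(335,253),.09)))
cv2.imwrite("pics/w2.png",cv2.resize(w["frame"][60:280,230:450],(600,600),interpolation=2))
```

```text
[ 0.4535 -0.3193  0.1958] -28.597917501289206
expect [331.096  205.0171]
```

View pics/w2.png

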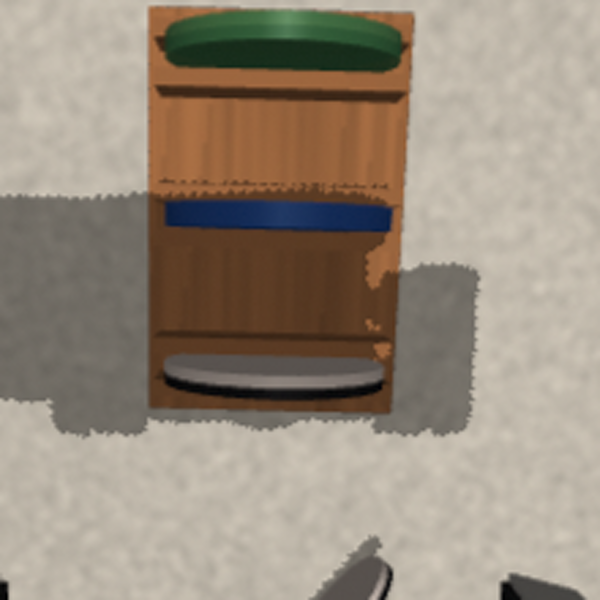

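The second view puts the rim's top at about (330,206) px. The first view, taken at z = 90 mm, predicts (331,205), so the plate's height agrees with two views. I'll triangulate it and plan the grasp: jaws along the slot on the rim's diameter, tips just above the 40 mm walls, so the plate can later tip about the jaw axis.

Run:
```python
from plant import *
from h import *
import pickle
a=pickle.load(open("w1.pkl","rb"));w=pickle.load(open("w2.pkl","rb"))
m=mask(w,(0,0,0),(180,255,45),(280,190,380,212));c=big(m);x,y=c[:,0,0],c[:,0,1];u=((x.min()+x.max())/2,y.max()+.5);print(u,x.min(),x.max(),onz(w,u,.09))
print("tri",tri(a,(334,253.5),w,u)); print("disc",onz(a,(360,327),.03))
plan(sense(),[.473,-.304,.10],np.radians(-30.2))
```

```text
(np.float64(330.0), np.float64(206.5)) 290 370 [ 0.47039148 -0.3078496   0.09      ]
tri (array([ 0.47013399, -0.30880606,  0.0838257 ]), np.float64(0.00018927873081256216))
disc [ 0.44884643 -0.40889835  0.03      ]
[[31.9, 7.6, 3.3, 0.009], [31.9, 7.6, 3.2, 0.009], [31.9, 7.7, 3.1, 0.009]]
```

play_rows --pt "30 8 3 0.009" --pt "30 8 3 0.009" --pt "30 8 3 0.009" --pt "4 0 0 0" --pt "0 0 0 0"

```text
time_s: 2.2
ee_pos: [0.4735, -0.3018, 0.0993]
orientation: [0.188, 0.682, -0.183, 0.683]
force: [-0.3, 0.6, 0.4]
opening: 0.094
```

Run:
```python
from plant import *
from h import *
s=sense();print(s["ee_pos"],np.degrees(yaw(s)),s["force"]);plan(s,[.473,-.304,.044],np.radians(-30.2),15)
```

```text
[ 0.47354048 -0.30179755  0.09931262] -30.40777386859693 [-0.31565914  0.56903865  0.35134629]
[[13.8, -0.5, 0.2, -0.001], [13.8, -0.5, 0.2, -0.001], [13.8, -0.5, 0.2, -0.001], [13.8, -0.5, 0.2, -0.001]]
```

play_rows --pt "14 -0.5 0 0" --pt "14 -0.5 0 0" --pt "14 -0.5 0 0" --pt "13 -0.5 0.5 0" --pt "0 0 0 0" --pt "0 0 0 0"

```text
time_s: 2.8
ee_pos: [0.476, -0.3079, 0.0494]
orientation: [0.187, 0.678, -0.185, 0.686]
force: [-0.6, -0.2, -1.0]
opening: 0.0943
```

Run:
```python
from plant import *
from h import *
s=sense();print(s["ee_pos"],np.degrees(yaw(s)),s["force"])
w=snapshot("wrist");cv2.imwrite("pics/w3.png",w["frame"][100:400,100:560])
```

```text
[ 0.47597726 -0.30788044  0.04935111] -30.55459198004805 [-0.60054665 -0.17066661 -1.03490454]
```

View pics/w3.png

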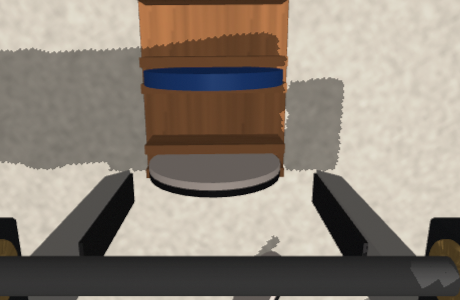

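The tips are level with the plate's middle and the plate sits between the jaws, nearer the left finger. I'll quantify the offset in tool axes, where camera and tool are rigidly linked.

Run:
```python
from plant import *
from h import *
np.set_printoptions(precision=4,suppress=True)
w=snapshot("wrist");s=sense();print(s["ee_pos"],np.degrees(yaw(s)))
# camera in tool frame from the first still reading
Rc=np.array([[0,-.2459,.9693],[0,-.9693,-.2459],[1,0,0]]);c=np.array([-.2145,.0727,0])
def tool(uv,h): # point at height h in tool-x
    d=Rc@np.linalg.inv(w["K"])@[uv[0],uv[1],1];return c+d*(h-c[0])/d[0]
def pix(X): p=w["K"]@(Rc.T@(np.array(X)-c));return p[:2]/p[2]
for Y in(-.008,.008):
  for Z in(-.047,.047): print("tip",Y,Z,pix([0,Y,Z])-[100,100])
m=mask(w,(0,0,0),(180,255,45),(244,240,390,305));k=big(m);x,y=k[:,0,0],k[:,0,1];print(cv2.boundingRect(k))
print("rim top black",tool(((x.min()+x.max())/2,y.max()+.5),-.041))
for X in (x.min(),x.max()): v=y[x==X];print(X,v.min(),v.max(),tool((X,v.mean()),-.001))
```

```text
[ 0.476  -0.3078  0.0494] -30.547041620110505
tip -0.008 -0.047 [147.7019 180.4304]
tip -0.008 0.047 [297.9031 180.4304]
tip 0.008 -0.047 [146.3818 155.9291]
tip 0.008 0.047 [299.2232 155.9291]
(250, 272, 130, 25)
rim top black [-0.041  -0.0013 -0.0043]
250 275 277 [-0.001  -0.0047 -0.0452]
379 272 274 [-0.001  -0.0027  0.0348]
```

The plate is centred 5 mm towards −z of the jaw centre. The visible fingertips at (133,172–203) do not match the TCP plane: open, they seem to sit about 30 mm further back. I'll centre, narrow the jaws a little, go lower, and check again before gripping.

play_rows --pt "0 1 -5 0.006" --pt "5 0 0 0" --pt "5 0 0 0" --pt "3 0 0 0" --pt "0 0 0 0" --claw 0.87

```text
time_s: 3.4
ee_pos: [0.4729, -0.3044, 0.0369]
orientation: [0.189, 0.677, -0.188, 0.686]
force: [0.1, 0.8, 0.3]
opening: 0.0878
```

Run:
```python
from plant import *
from h import *
np.set_printoptions(precision=4,suppress=True)
w=snapshot("wrist");s=sense();print(s["ee_pos"],np.degrees(yaw(s)),s["opening"],s["force"])
cv2.imwrite("pics/w4.png",cv2.resize(w["frame"][200:380,170:470],(800,480),interpolation=2))
```

```text
[ 0.4729 -0.3044  0.037 ] -30.91096578570514 0.08801358255082074 [ 0.2139 -0.023  -1.176 ]
```

View pics/w4.png

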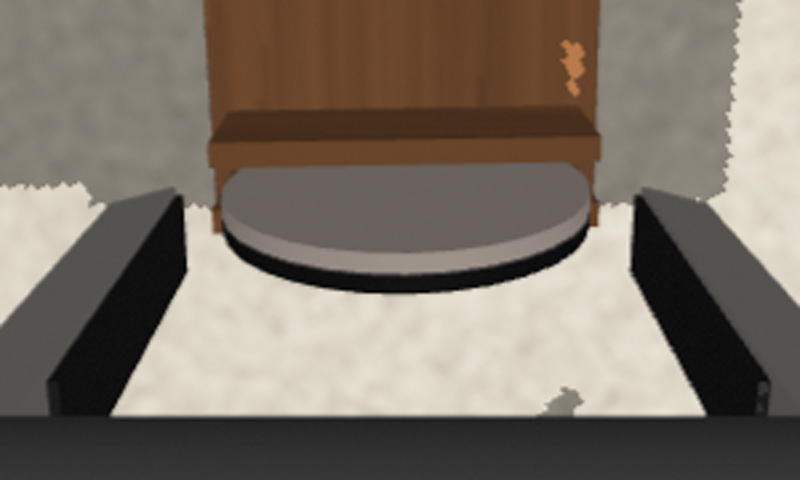

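Plate and jaws are now well centred, within about 1 mm. The fingertips at about px (239,272) and (407,272) sit about 30 mm behind the nominal TCP at this opening, so their true height is about 67 mm. I'll lower 20 mm to bring them just under the plate's middle and clear of the 40 mm walls, then grip.

play_rows --pt "5 0 0 0" --pt "5 0 0 0" --pt "5 0 0 0" --pt "5 0 0 0" --pt "0 0 0 0"

```text
time_s: 3.95
ee_pos: [0.4733, -0.3045, 0.015]
orientation: [0.189, 0.677, -0.188, 0.686]
force: [-0.1, 0.1, -1.3]
opening: 0.0883
```

Run:
```python
from plant import *
from h import *
np.set_printoptions(precision=4,suppress=True)
w=snapshot("wrist");s=sense();print(s["ee_pos"],np.degrees(yaw(s)),s["opening"],s["force"],Ro.from_quat(s["orientation"]).as_matrix()[:,0])
cv2.imwrite("pics/w5.png",cv2.resize(w["frame"][200:380,170:470],(800,480),interpolation=2))
# detect finger inner tip corners: dark pad pixels' extreme columns/rows
for roi in((190,265,245,350),(400,265,460,350)):
    k=big(mask(w,(0,0,0),(180,255,40),roi));x,y=k[:,0,0],k[:,0,1];print(cv2.boundingRect(k))
k=big(mask(w,(0,0,0),(180,255,45),(246,270,398,340)));print("plate dark",cv2.boundingRect(k))
```

```text
[ 0.4734 -0.3046  0.0152] -30.911216606378147 0.08766726276026207 [ 0.6343 -0.4246  0.0272] [ 0.0136 -0.0017 -0.9999]
(190, 274, 50, 76)
(407, 274, 51, 76)
plate dark (246, 301, 152, 31)
```

play_rows --pt "0 0 0 0" --pt "0 0 0 0" --pt "0 0 0 0" --pt "0 0 0 0" --claw -1

```text
time_s: 4.4
ee_pos: [0.4735, -0.3046, 0.0154]
orientation: [0.189, 0.677, -0.188, 0.686]
force: [-0.7, -0.2, -0.6]
opening: 0.0784
```

play_rows --pt "-8 0 0 0" --pt "-12 0 0 0" --pt "-20 0 0 0" --pt "-25 0 0 0" --pt "-30 0 0 0" --pt "-30 0 0 0" --pt "-20 0 0 0" --pt "0 0 0 0"

```text
time_s: 5.2
ee_pos: [0.4717, -0.3044, 0.1724]
orientation: [0.189, 0.675, -0.188, 0.688]
force: [0.7, -1.1, -1.3]
opening: 0.0784
```

Run:
```python
from plant import *
from h import *
np.set_printoptions(precision=4,suppress=True)
w=snapshot("wrist");s=sense();print(s["ee_pos"],np.degrees(yaw(s)),s["opening"],s["force"],Ro.from_quat(s["orientation"]).as_matrix()[:,0])
b=snapshot("scene");o=np.zeros((300,800,3),np.uint8)
o[:,:400]=cv2.resize(w["frame"][130:400,140:500],(400,300));o[:,400:]=cv2.resize(b["frame"][180:330,110:310],(400,300),interpolation=2);cv2.imwrite("pics/w6.png",o)
```

```text
[ 0.471 -0.304  0.171] -30.89103490346429 0.0785326595286131 [ 1.3947 -0.5754 -0.8429] [ 0.0152 -0.0027 -0.9999]
```

View pics/w6.png

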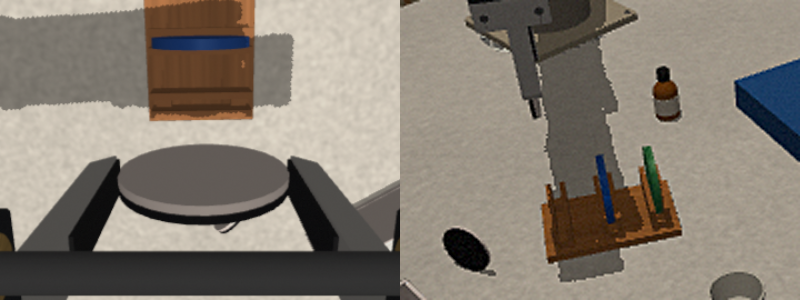

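The wrist crop shows the plate held across its diameter, still upright with its white face towards the camera. The scene crop shows the slot empty and the blue plate, green plate and small disc undisturbed.

The tool cannot tilt, so I'll tip the plate about the jaw axis by dragging its lower white side against the stand's far outer edge. That swings the bottom towards stand +x. Going there also gives a wrist view of the pocket.

```bash
cat >> h.py <<'E'
P=np.array([.543,.091]);A=np.radians(-14.)
def st(X,Y,P=None,A=None):
    P=globals()['P'] if P is None else P;A=globals()['A'] if A is None else A
    return P+X*np.array([np.cos(A),np.sin(A)])+Y*np.array([-np.sin(A),np.cos(A)])
E
python3 - <<'E'
from plant import *
from h import *
print(st(.13,-.05));plan(sense(),[*st(.13,-.05),.17],A+np.pi/2,36)
E
```

```text
[0.65704235 0.01103537]
[[-0.0, 28.1, -0.1, -0.144], [-0.0, 27.9, 4.0, -0.144], [-0.0, 27.0, 7.9, -0.144], [-0.0, 25.6, 11.7, -0.144], [-0.0, 23.7, 15.2, -0.144], [-0.0, 21.2, 18.5, -0.144], [-0.0, 18.4, 21.3, -0.144], [-0.0, 15.2, 23.7, -0.144]]
[[-0.0, 11.6, 25.6, -0.144], [-0.0, 7.8, 27.0, -0.144], [-0.0, 3.9, 27.9, -0.144], [-0.0, -0.2, 28.1, -0.144], [-0.0, -4.2, 27.8, -0.144]]
```

play_rows --pt "0 28 0 -0.144" --pt "0 28 4 -0.144" --pt "0 27 8 -0.144" --pt "0 26 12 -0.144" --pt "0 24 15 -0.144" --pt "0 21 18 -0.144" --pt "0 18 21 -0.144" --pt "0 15 24 -0.144"

```text
time_s: 6.1
ee_pos: [0.5735, -0.1048, 0.1569]
orientation: [-0.223, 0.674, 0.227, 0.667]
force: [0.8, -0.3, -0.6]
opening: 0.0787
```

play_rows --pt "0 12 26 -0.144" --pt "0 8 27 -0.144" --pt "0 4 28 -0.144" --pt "0 0 28 -0.144" --pt "0 -4 28 -0.144" --pt "0 0 0 0"

```text
time_s: 6.7
ee_pos: [0.6341, 0.0315, 0.1446]
orientation: [-0.448, 0.545, 0.466, 0.533]
force: [-0.8, -0.1, -1.4]
opening: 0.0787
```

Run:
```python
from plant import *
from h import *
import pickle
np.set_printoptions(precision=4,suppress=True)
w=snapshot("wrist");pickle.dump(w,open("w7.pkl","wb"));s=sense();print(s["ee_pos"],np.degrees(yaw(s)),s["opening"],s["force"],Ro.from_quat(s["orientation"]).as_matrix()[:,0])
cv2.imwrite("pics/w7.png",w["frame"])
plan(s,[*st(.13,-.05),.17],A+np.pi/2,36)
```

```text
[0.6331 0.0285 0.1441] 80.30849596844536 0.07785637702804381 [-0.4826  0.2115 -1.3141] [-0.0313  0.0063 -0.9995]
[[-13.0, -13.3, -6.6, 0.038], [-13.0, -13.5, -6.1, 0.038]]
```

View pics/w7.png

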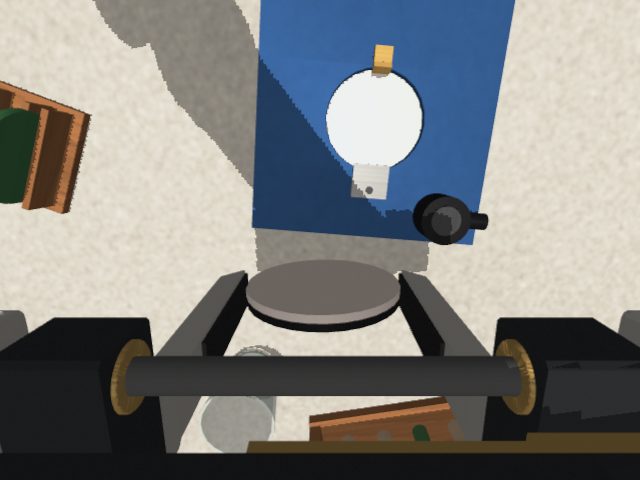

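The view shows the pocket's white floor at (375,120), the clip at (371,180), the catch at (383,58) and the collar at (445,218). The beaker is at (240,415), and the plate is held at (323,295) with its white face towards the camera. Now to measure these.

Run:
```python
from plant import *
from h import *
import pickle
np.set_printoptions(precision=4,suppress=True)
w=pickle.load(open("w7.pkl","rb"));a=snapshot("top")
c=big(mask(w,(0,0,150),(180,60,255),(310,60,440,163)));e=cv2.fitEllipse(c);h=c[:,0,:]
print(e,"pocket",onz(w,e[0],.036))
l=h[h[:,0]==h[:,0].min()].mean(0);r=h[h[:,0]==h[:,0].max()].mean(0);L,R=onz(w,l,.036),onz(w,r,.036);print("dia",np.linalg.norm(L-R),(L+R)/2)
t=big(mask(a,(10,80,60),(30,255,255),(250,260,265,280)));m=cv2.moments(t);ua=(m["m10"]/m["m00"],m["m01"]/m["m00"])
t=big(mask(w,(10,80,60),(30,255,255),(370,35,400,80)));m=cv2.moments(t);uw=(m["m10"]/m["m00"],m["m01"]/m["m00"])
print("catch",ua,uw,tri(a,ua,w,uw),cv2.boundingRect(t))
print("clip inner mid",onz(w,(371.5,164.5),.051)," clip outer",onz(w,(369,198),.051))
C1,C2=onz(w,(253,228),.042),onz(w,(472,244),.042);print("far corners",C1,C2,np.linalg.norm(C1-C2),np.degrees(np.arctan2(*(C2-C1)[1::-1])))
print("collar",onz(w,(446,220),.072),"beaker",onz(w,(240,412),.0))
ct=tri(a,(263.5,248.),w,e[0]);print("pocket tri",ct)
pt=(onz(w,(383,73),.045));print("nose",pt)
```

```text
((373.6568298339844, 118.41587829589844), (93.504150390625, 96.7214584350586), 65.2706298828125) pocket [0.5457 0.0913 0.036 ]
dia 0.08105485374714387 [0.5454 0.0912 0.036 ]
catch (256.2051282051282, 269.86080586080584) (382.45531914893616, 59.13936170212766) (array([0.4998, 0.1045, 0.033 ]), np.float64(0.0015729619780632431)) (372, 45, 21, 29)
clip inner mid [0.583  0.0823 0.051 ]  clip outer [0.6103 0.0764 0.051 ]
far corners [ 0.6209 -0.0283  0.042 ] [0.6679 0.1635 0.042 ] 0.19742859737631294 76.24876268967884
collar [0.6355 0.1329 0.072 ] beaker [ 0.8332 -0.0956  0.    ]
pocket tri (array([0.5449, 0.0918, 0.0286]), np.float64(0.001405555641533312))
nose [0.5129 0.1021 0.045 ]
```

```bash
sed -i 's/^P=.*/P=np.array([.545,.0915]);A=np.radians(-14.)/' h.py
python3 - <<'E'
from plant import *
from h import *
s=sense();plan(s,[*st(.128,-.05),.12],A+np.pi/2,25)
E
```

```text
[[12.2, -13.1, -4.9, 0.036], [12.2, -13.3, -4.4, 0.036]]
```

play_rows --pt "10 -13 -5 0.036" --pt "10 -13 -5 0.036" --pt "10 0 0 0" --pt "0 0 0 0"

```text
time_s: 7.2
ee_pos: [0.6557, 0.0032, 0.1082]
orientation: [-0.423, 0.571, 0.438, 0.551]
force: [-0.3, 0.2, -0.5]
opening: 0.0784
```

```bash
cat >> h.py <<'E'
def stand(s):
    "TCP and plate-centre (35 mm behind TCP) in the stand frame, mm; heading error deg; force in stand axes"
    R=Ro.from_quat(s["orientation"]).as_matrix();p=np.array(s["ee_pos"]);c=p-.035*R[:,0]
    M=np.array([[np.cos(A),np.sin(A)],[-np.sin(A),np.cos(A)]])
    f=np.r_[M@s["force"][:2],s["force"][2]]
    return [np.round(np.r_[M@(q[:2]-P),q[2]]*1000,1) for q in(p,c)],round(np.degrees(yaw(s)-A)-90,2),np.round(R[:,0],3),np.round(f,1),round(s["opening"]*1000,1),s["time_s"]
E
python3 - <<'E'
from plant import *
from h import *
s=sense();print(stand(s));plan(s,[*st(.125,-.05),.035],A+np.pi/2,15)
E
```

```text
([array([128.7, -58.9, 108.2]), array([129.9, -58.6, 143.2])], np.float64(-0.91), array([-0.035, -0.001, -0.999]), array([-0.4,  0.1, -0.5]), 78.4, 7.2)
[[14.6, 0.8, 1.8, -0.003], [14.6, 0.8, 1.8, -0.003], [14.6, 0.8, 1.8, -0.003], [14.6, 0.8, 1.8, -0.003], [14.6, 0.8, 1.8, -0.003]]
```

play_rows --pt "15 0 1 -0.003" --pt "15 0 1 -0.003" --pt "15 0 1 -0.003" --pt "15 0 1 -0.003" --pt "13 0 1 -0.003" --pt "0 0 0 0"

```text
time_s: 7.8
ee_pos: [0.6522, 0.0082, 0.0276]
orientation: [-0.427, 0.568, 0.444, 0.546]
force: [-0.5, 0.5, -1.3]
opening: 0.0786
```

Run:
```python
from plant import *
from h import *
s=sense();print(stand(s))
```

```text
([array([124.2, -54.9,  27.6]), array([125.5, -54.5,  62.6])], np.float64(0.03), array([-0.038, -0.001, -0.999]), array([-0.7,  0.4, -1.3]), 78.6, 7.8)
```

play_rows --pt "0 7 0 0" --pt "0 7 0 0" --pt "0 5 0 0" --pt "0 5 0 0" --pt "0 5 0 0" --pt "0 5 0 0" --pt "0 5 0 0" --pt "0 0 0 0"

```text
time_s: 8.6
ee_pos: [0.6194, 0.0176, 0.0329]
orientation: [-0.43, 0.564, 0.44, 0.551]
force: [2.4, -1.0, -2.0]
opening: 0.0782
```

Run:
```python
from plant import *
from h import *
s=sense();print(stand(s),s["wrist_torque"])
w=snapshot("wrist");cv2.imwrite("pics/w8.png",cv2.resize(w["frame"][150:370,180:460],(560,440)))
```

```text
([array([ 90.1, -53.7,  32.9]), array([ 90.8, -53.5,  67.9])], np.float64(-0.05), array([-0.022, -0.001, -1.   ]), array([ 2.6, -0.4, -2. ]), 78.2, 8.6) [-0.15851026 -0.84842879  0.00563   ]
```

View pics/w8.png

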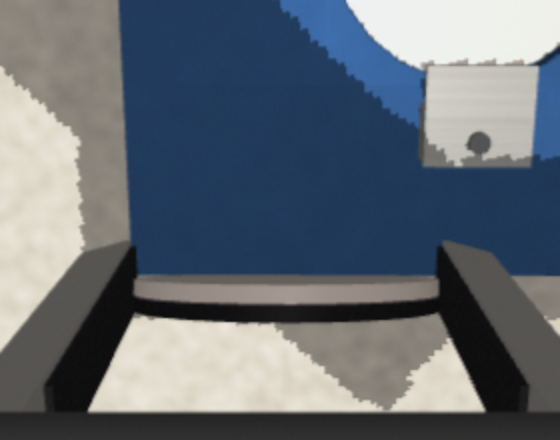

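The rim is now seen edge-on at (290,295) of the crop, so the plate has tipped in the right direction by about 20–30°. I'll continue.

play_rows --pt "1 5 0 0" --pt "1 5 0 0" --pt "1 5 0 0" --pt "0 0 0 0"

```text
time_s: 9.05
ee_pos: [0.6044, 0.0214, 0.0303]
orientation: [-0.431, 0.563, 0.439, 0.551]
force: [2.2, -0.3, 2.1]
opening: 0.0772
```

```bash
cat >> h.py <<'E'
Rc=np.array([[0,-.2459,.9693],[0,-.9693,-.2459],[1,0,0]]);cc=np.array([-.2145,.0727,0])
def near_edge_tilt(w,row):
    "tilt from horizontal (deg) that puts the upper rim's black corner on image row, tool upright"
    out=[]
    for th in np.radians(np.arange(0,91,1.)):
        up=np.array([-np.sin(th),np.cos(th),0]);n=np.array([-np.cos(th),-np.sin(th),0])
        p=w["K"]@(Rc.T@(np.array([-.035,0,0])+.04*up+.004*n-cc));out.append(p[1]/p[2])
    return np.round(out[::5])
E
python3 - <<'E'
from plant import *
from h import *
s=sense();print(stand(s))
w=snapshot("wrist");g=cv2.cvtColor(w["frame"],cv2.COLOR_BGR2GRAY);print(g[240:350:2,323]);print(near_edge_tilt(w,0))
cv2.imwrite("pics/w9.png",w["frame"])
E
```

```text
([array([ 74.6, -53.6,  30.3]), array([ 75.3, -53.4,  65.3])], np.float64(-0.08), array([-0.021, -0.001, -1.   ]), array([2.2, 0.3, 2.1]), 77.2, 9.05)
[ 53  53  53  52  52  53  53  54  55  54  54  54  53  53  53  54  54 126
 138 138 138  95  13  13  14  15  14  14  14  12  13  12  14  15  15  14
  14  15  15  14  13  15  13  14  12  58 220 220 220 221 224 226 224 220
 217]
[216. 219. 222. 225. 230. 235. 241. 247. 254. 262. 269. 278. 286. 294.
 303. 311. 319. 327. 334.]
```

```bash
cat >> h.py <<'E'
from scipy.optimize import least_squares
def fit(w,rw,rm,rf):
    "plate centre (tool x,y) and tilt from rows of near white corner, near mid rim, far black corner"
    def rows(q):
        th=q[2];up=np.array([-np.sin(th),np.cos(th),0]);n=np.array([-np.cos(th),-np.sin(th),0]);C=np.array([q[0],q[1],0])
        r=[]
        for a,b in((1,-1),(1,0),(-1,1)):
            p=w["K"]@(Rc.T@(C+a*.04*up+b*.004*n-cc));r.append(p[1]/p[2])
        return np.array(r)
    f=lambda q:np.r_[(rows(q)-[rw,rm,rf])/1.,(q[1]-0)/.003,(q[0]+.035)/.01]
    r=least_squares(f,[-.035,0,.9]);return r.x[:2]*1000,np.degrees(r.x[2]),rows(r.x)
def colrows(w,u=323):
    g=cv2.cvtColor(w["frame"],cv2.COLOR_BGR2GRAY)[200:350,u].astype(int);d=np.diff(g);return [(int(i)+200.5,int(g[i]),int(g[i+1])) for i in np.where(abs(d)>20)[0]]
E
python3 - <<'E'
from plant import *
from h import *
w=snapshot("wrist");print(colrows(w));print(fit(w,273,282.5,329.5))
E
```

```text
[(273.5, 54, 89), (274.5, 89, 130), (282.5, 138, 68), (283.5, 68, 15), (329.5, 13, 106), (330.5, 106, 205)]
(array([-49.36412165,  -3.10111871]), np.float64(51.98353850685837), array([272.83544339, 282.58579994, 329.39880571]))
```

View pics/w9.png

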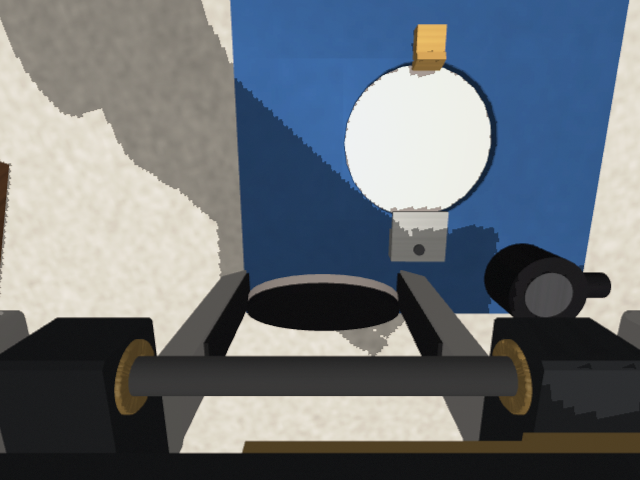

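The plate is tipped about 45–50°, black face up, its far edge low. The pocket, clip and catch are in clear view at (420,140), (418,237) and (430,48). I'll lift off and go over the pocket.

play_rows --pt "-15 0 0 0" --pt "-20 0 0 0" --pt "-20 0 0 0" --pt "0 0 0 0"

```text
time_s: 9.55
ee_pos: [0.5999, 0.0233, 0.0875]
orientation: [-0.428, 0.566, 0.443, 0.548]
force: [0.3, 0.5, -0.7]
opening: 0.0769
```

Run:
```python
from plant import *
from h import *
w=snapshot("wrist");print(colrows(w));s=sense();print(stand(s));plan(s,[*st(-.006,0),s["ee_pos"][2]],A+np.pi/2,15)
```

```text
[(284.5, 57, 101), (285.5, 101, 151), (293.5, 161, 134), (294.5, 134, 64), (295.5, 64, 20), (317.5, 15, 173), (318.5, 173, 230)]
([array([ 68.9, -53.5,  86.1]), array([ 70.1, -53.3, 121.1])], np.float64(0.02), array([-0.035,  0.   , -0.999]), array([-0.2,  0.5, -0.9]), 77.0, 9.6)
[[-0.0, 10.7, 7.7, 0.0], [-0.0, 10.7, 7.7, 0.0], [-0.0, 10.7, 7.7, 0.0], [-0.0, 10.7, 7.7, 0.0], [-0.0, 10.7, 7.7, 0.0], [-0.0, 10.7, 7.7, 0.0], [-0.0, 10.7, 7.7, 0.0]]
```

```bash
sed -i 's|(q\[0\]+.035)/.01|(q[0]+.038)/.003|' h.py
python3 - <<'E'
from plant import *
from h import *
w=snapshot("wrist");print(fit(w,285,294.5,317.5),fit(w,273.5,283,330))
E
```

```text
(array([-40.54594559,  -5.82649701]), np.float64(60.044369777086764), array([284.82380643, 294.52915053, 317.2882285 ])) (array([-41.23716425,  -6.94752891]), np.float64(51.0384032339551), array([273.6031097 , 282.72341956, 329.74576482]))
```

Run:
```python
from plant import *
from h import *
w=snapshot("wrist");s=sense()
c=big(mask(w,(0,0,150),(180,60,255),(330,40,520,205)));e=cv2.fitEllipse(c);print(e,onz(w,e[0],.036),P)
k=big(mask(w,(0,0,0),(180,255,45),(250,288,398,325)));print(cv2.boundingRect(k))
g=cv2.cvtColor(w["frame"],cv2.COLOR_BGR2GRAY);print(g[305,235:415:2])
plan(s,[*st(-.001,0),s["ee_pos"][2]],A+np.pi/2,15)
```

```text
((398.7585144042969, 152.4239044189453), (109.9742660522461, 116.8792495727539), 71.68486022949219) [0.54536679 0.09147104 0.036     ] [0.545  0.0915]
(250, 296, 148, 22)
[18 18 17 17 16 17 17 14 16 16 15 16 16 16 16 16 18 16 17 17 16 17 16 17
 16 16 17 15 15 14 15 16 16 16 15 15 16 14 16 17 15 15 15 16 14 16 16 18
 15 16 15 16 15 16 15 16 17 16 16 15 14 15 14 17 17 17 15 16 15 17 17 16
 15 15 16 16 14 16 15 15 12 14 18 17 18 19 17 19 19 18]
[[-0.0, 11.5, 9.1, 0.0], [-0.0, 11.5, 9.1, 0.0], [-0.0, 11.5, 9.1, 0.0], [-0.0, 11.5, 9.1, 0.0], [-0.0, 11.5, 9.1, 0.0], [-0.0, 11.5, 9.1, 0.0]]
```

Pocket centre agrees with P. Moving over it.

play_rows --pt "0 12 9 0" --pt "0 12 9 0" --pt "0 12 9 0" --pt "0 12 9 0" --pt "0 11 9 0" --pt "0 11 9 0" --pt "0 0 0 0"

```text
time_s: 10.4
ee_pos: [0.5333, 0.0997, 0.0837]
orientation: [-0.426, 0.569, 0.446, 0.543]
force: [-0.1, 0.2, -0.9]
opening: 0.0769
```

Run:
```python
from plant import *
from h import *
w=snapshot("wrist");print(colrows(w));s=sense();print(stand(s));plan(s,[*st(-.001,0),.045],A+np.pi/2,10)
```

```text
[(221.5, 94, 167), (294.5, 163, 83), (295.5, 83, 22), (317.5, 16, 54), (318.5, 54, 80), (319.5, 80, 112), (331.5, 130, 154), (333.5, 161, 206)]
([array([-12.2,   4.2,  83.7]), array([-10.7,   4.6, 118.6])], np.float64(0.2), array([-0.045, -0.001, -0.999]), array([-0.2,  0.4, -1.9]), 77.2, 10.45)
[[7.7, -2.2, -0.8, 0.001], [7.7, -2.2, -0.8, 0.001], [7.7, -2.2, -0.8, 0.001], [7.7, -2.2, -0.8, 0.001], [7.7, -2.2, -0.8, 0.001]]
```

play_rows --pt "8 -2 -1 0" --pt "8 -2 -1 0" --pt "8 -2 -1 0" --pt "8 -2 -1 0" --pt "7 -3 -1 0" --pt "0 0 0 0"

```text
time_s: 11.05
ee_pos: [0.5442, 0.0863, 0.0394]
orientation: [-0.426, 0.571, 0.444, 0.544]
force: [-0.6, 0.1, -0.5]
opening: 0.0771
```

Run:
```python
from plant import *
from h import *
s=sense();print(stand(s))
```

```text
([array([ 0.4, -5.2, 39.4]), array([ 2. , -4.8, 74.4])], np.float64(-0.12), array([-0.045, -0.003, -0.999]), array([-0.6, -0.1, -0.5]), 77.1, 11.05)
```

play_rows --pt "0 2 5 0" --pt "0 0 0 0" --pt "3 0 0 0" --pt "2 0 0 0" --pt "0 0 0 0"

```text
time_s: 11.55
ee_pos: [0.5411, 0.0929, 0.0356]
orientation: [-0.425, 0.572, 0.444, 0.543]
force: [0.1, 0.3, -0.2]
opening: 0.0769
```

Run:
```python
from plant import *
from h import *
s=sense();print(stand(s));w=snapshot("wrist");print(colrows(w))
```

```text
([array([-4.1,  0.4, 35.6]), array([-2.5,  0.9, 70.6])], np.float64(-0.08), array([-0.048, -0.004, -0.999]), array([ 0. ,  0.3, -0.2]), 76.9, 11.55)
[(205.5, 206, 156), (218.5, 94, 167), (289.5, 160, 92), (290.5, 92, 32), (322.5, 15, 157), (333.5, 175, 94), (334.5, 94, 40), (336.5, 38, 77), (338.5, 85, 113)]
```

play_rows --pt "3 0 0 0" --pt "3 0 0 0" --pt "3 0 0 0" --pt "0 0 0 0"

```text
time_s: 12.0
ee_pos: [0.534, 0.0946, 0.0304]
orientation: [-0.425, 0.574, 0.446, 0.54]
force: [0.1, -1.0, 1.8]
opening: 0.077
```

Run:
```python
from plant import *
from h import *
s=sense();print(stand(s));w=snapshot("wrist");print(colrows(w))
```

```text
([array([-11.4,   0.4,  30.4]), array([-9.6,  1.1, 65.4])], np.float64(0.01), array([-0.056, -0.006, -0.998]), array([ 0.3, -0.9,  1.8]), 77.0, 12.0)
[(212.5, 224, 170), (213.5, 170, 139), (232.5, 112, 170), (276.5, 153, 88), (277.5, 88, 29), (336.5, 17, 121), (337.5, 121, 167), (347.5, 175, 133), (348.5, 133, 67)]
```

Run:
```python
from plant import *
from h import *
s=sense();print(stand(s));w=snapshot("wrist");print(colrows(w,300)[-6:],fit(w,268,277,337))
```

```text
([array([-11.1,   0.4,  30.5]), array([-9.3,  1.1, 65.5])], np.float64(-0.0), array([-0.056, -0.006, -0.998]), array([-2.3,  0. ,  5.2]), 77.2, 12.05)
[(278.5, 152, 76), (279.5, 76, 17), (334.5, 19, 85), (335.5, 85, 161), (343.5, 166, 100), (344.5, 100, 46)] (array([-41.54800619,  -7.66149019]), np.float64(46.02652414550439), array([268.07815133, 276.7260185 , 336.72604896]))
```

Tilt is about 48°, far edge on the floor about 8 mm short of the clip. I'll slide it towards the clip.

play_rows --pt "0 -4 0 0" --pt "0 -4 0 0" --pt "0 -4 0 0" --pt "0 0 0 0"

```text
time_s: 12.5
ee_pos: [0.5357, 0.0942, 0.0322]
orientation: [-0.421, 0.579, 0.449, 0.535]
force: [0.5, -0.2, 1.5]
opening: 0.0772
```

Run:
```python
from plant import *
from h import *
s=sense();print(stand(s));w=snapshot("wrist");print(colrows(w,300))
```

```text
([array([-9.7,  0.4, 32.2]), array([-7.3,  1.2, 67.1])], np.float64(0.09), array([-0.073, -0.007, -0.997]), array([ 0.5, -0.1,  1.5]), 77.2, 12.5)
[(202.5, 90, 68), (221.5, 57, 150), (222.5, 150, 179), (280.5, 154, 106), (281.5, 106, 43), (282.5, 43, 17), (331.5, 17, 51), (332.5, 51, 158), (340.5, 168, 100), (341.5, 100, 45), (347.5, 48, 78)]
```

Run:
```python
from plant import *
from h import *
w=snapshot("wrist");s=sense()
for n,X,Y,z in(("clipL",.0365,.015,.051),("clipR",.0365,-.015,.051),("clipmid",.0365,0,.051),("clip out",.066,0,.051),("pocket far rim",.0415,.03,.042),("farfloor",.0415,0.02,.034),("floor30",.03,0.02,.034)):
    print(n,proj(w,[*st(X,Y),z]))
for u in(262,275,290,305,323,340,355,370,385): print(u,[tuple(int(q) for q in w["frame"][v,u]) for v in range(322,356,4)])
```

```text
clipL [345.27590711 347.75550289]
clipR [294.54290359 347.10801452]
clipmid [319.86701358 347.43121768]
clip out [319.87672487 392.74537311]
pocket far rim [369.03236637 348.72082768]
farfloor [352.06098329 342.56972691]
floor30 [352.3471659  325.60953937]
262 [(17, 16, 16), (101, 65, 38), (100, 64, 38), (100, 65, 38), (101, 66, 39), (100, 65, 38), (161, 104, 60), (164, 106, 61), (159, 101, 59)]
275 [(17, 16, 15), (17, 16, 16), (64, 41, 24), (93, 60, 35), (100, 64, 38), (99, 64, 38), (150, 97, 56), (164, 105, 61), (160, 104, 60)]
290 [(18, 18, 18), (20, 19, 18), (17, 17, 17), (164, 172, 185), (66, 46, 32), (63, 41, 24), (99, 64, 37), (99, 65, 37), (160, 104, 60)]
305 [(19, 18, 18), (17, 16, 16), (17, 15, 16), (159, 167, 180), (163, 172, 185), (158, 165, 176), (62, 41, 23), (100, 104, 104), (123, 128, 128)]
323 [(17, 16, 17), (17, 16, 17), (20, 18, 19), (148, 155, 167), (164, 172, 185), (163, 172, 184), (66, 45, 29), (90, 94, 94), (123, 127, 129)]
340 [(17, 17, 17), (17, 17, 18), (16, 14, 15), (156, 165, 177), (164, 172, 185), (139, 141, 148), (64, 42, 25), (80, 83, 84), (122, 127, 127)]
355 [(19, 17, 17), (17, 16, 16), (18, 16, 17), (163, 172, 185), (64, 42, 25), (70, 45, 26), (98, 63, 36), (99, 64, 36), (97, 62, 36)]
370 [(18, 16, 17), (17, 16, 17), (59, 39, 23), (97, 63, 36), (99, 64, 37), (98, 63, 37), (97, 63, 37), (97, 62, 36), (95, 63, 36)]
385 [(18, 17, 17), (98, 62, 36), (99, 64, 37), (100, 64, 38), (100, 65, 38), (99, 64, 37), (99, 64, 37), (99, 64, 38), (98, 63, 36)]
```

The clip edge shows at row 349, just as projected, and white floor is still visible between the plate's far edge (row 332) and the pocket wall. So the plate is not at the wall yet and floor friction held it. I'll relieve the downward load slightly and push further.

play_rows --pt "-2 -5 0 0" --pt "0 -7 0 0" --pt "0 -5 0 0" --pt "0 0 0 0"

```text
time_s: 13.0
ee_pos: [0.5407, 0.093, 0.0361]
orientation: [-0.418, 0.584, 0.453, 0.529]
force: [0.3, -0.1, -0.2]
opening: 0.0771
```

```bash
cat >> h.py <<'E'
def chk(w,s):
    print(stand(s))
    for u in (300,323,340):print(u,colrows(w,u)[-7:])
    print("clipmid row",proj(w,[*st(.0365,0),.051]),"farfloor",proj(w,[*st(.0415,0),.034]))
E
python3 - <<'E'
from plant import *
from h import *
chk(snapshot("wrist"),sense())
E
```

```text
([array([-4.5,  0.5, 36. ]), array([-1.4,  1.6, 70.8])], np.float64(0.2), array([-0.092, -0.009, -0.996]), array([-3.2,  0.1,  6.8]), 76.9, 13.05)
300 [(323.5, 50, 159), (330.5, 176, 139), (331.5, 139, 70), (332.5, 70, 39), (336.5, 41, 70), (338.5, 82, 105), (339.5, 105, 127)]
323 [(323.5, 16, 121), (324.5, 121, 169), (334.5, 176, 134), (335.5, 134, 68), (336.5, 68, 47), (337.5, 47, 78), (339.5, 93, 125)]
340 [(289.5, 132, 62), (290.5, 62, 19), (323.5, 15, 157), (332.5, 176, 114), (333.5, 114, 53), (337.5, 39, 76), (339.5, 83, 112)]
clipmid row [319.71316591 336.48967661] farfloor [320.72866157 332.63563766]
```

Pushing steepens the plate because the floor grips its far edge. I'll flatten it by pressing down with a back-off, then lift a little and advance clear of the floor.

play_rows --pt "3 3 0 0" --pt "3 3 0 0" --pt "3 3 0 0" --pt "3 3 0 0" --pt "0 0 0 0"

```text
time_s: 13.55
ee_pos: [0.5266, 0.0964, 0.026]
orientation: [-0.417, 0.584, 0.453, 0.529]
force: [-2.4, -0.5, 4.6]
opening: 0.0764
```

Run:
```python
from plant import *
from h import *
chk(snapshot("wrist"),sense())
```

```text
([array([-18.8,   0.3,  26.1]), array([-15.8,   1.4,  61. ])], np.float64(0.12), array([-0.093, -0.009, -0.996]), array([-3.5, -1. ,  5.3]), 76.0, 13.6)
300 [(219.5, 91, 68), (237.5, 61, 96), (238.5, 96, 169), (263.5, 181, 156), (270.5, 146, 76), (271.5, 76, 20)]
323 [(211.5, 84, 148), (212.5, 148, 217), (236.5, 182, 135), (245.5, 95, 168), (268.5, 146, 89), (269.5, 89, 33)]
340 [(236.5, 113, 89), (237.5, 89, 148), (238.5, 148, 177), (269.5, 144, 100), (270.5, 100, 41), (271.5, 41, 18)]
clipmid row [319.31615352 367.70373687] farfloor [320.40984122 361.33619857]
```

play_rows --pt "-5 0 0 0" --pt "0 -6 0 0" --pt "0 -6 0 0" --pt "0 -6 0 0" --pt "0 0 0 0"

```text
time_s: 14.1
ee_pos: [0.5388, 0.0939, 0.0301]
orientation: [-0.415, 0.587, 0.457, 0.524]
force: [-0.4, -0.8, 1.5]
opening: 0.0758
```

Run:
```python
from plant import *
from h import *
w=snapshot("wrist");chk(w,sense());cv2.imwrite("pics/w12.png",w["frame"])
g=cv2.cvtColor(w["frame"],cv2.COLOR_BGR2GRAY)
for v in range(262,352,6): print(v,g[v,236:412:4])
```

```text
([array([-6.6,  0.7, 30. ]), array([-3. ,  1.9, 64.8])], np.float64(0.25), array([-0.106, -0.008, -0.994]), array([-7.4, -1.9,  5.2]), 75.9, 14.15)
300 [(215.5, 152, 234), (217.5, 243, 204), (218.5, 204, 183), (276.5, 134, 65), (277.5, 65, 16), (344.5, 37, 78), (346.5, 84, 114)]
323 [(232.5, 213, 183), (274.5, 151, 104), (275.5, 104, 42), (276.5, 42, 17), (344.5, 16, 44), (345.5, 44, 77), (347.5, 93, 124)]
340 [(215.5, 162, 245), (241.5, 231, 192), (275.5, 150, 85), (276.5, 85, 28), (344.5, 26, 48), (345.5, 48, 77), (347.5, 83, 122)]
clipmid row [318.47416798 344.14570566] farfloor [319.6716976  340.01656362]
262 [ 63  64  64  65  62 157 180 180 180 181 181 181 180 181 181 182 181 182
 181 181 182 182 182 181 182 181 181 181 181 181 180 181 181 180 180 179
 179 180  57  62  62  62  62  63]
268 [ 63  63  64  64  50 179 180 180 179 179 180 180 181 181 181 181 180 170
 159 158 157 156 155 156 158 163 175 180 181 181 181 181 179 180 179 180
 179 179  69  64  62  63  62  62]
274 [ 96  96  93  19  43 179 179 179 180 179 169 149 147 148 149 149 150 151
 151 150 151 151 151 151 150 150 149 1
[... 1216 characters left out ...]
9 17]
322 [17 17 61 61 16 18 17 17 16 14 17 17 16 15 18 18 15 17 17 18 17 18 17 17
 17 17 18 16 17 14 18 17 16 18 17 18 18 18 18 19 17 61 45 21]
328 [18 60 62 61 61 24 17 18 16 16 17 17 17 17 17 16 15 17 18 18 16 17 19 16
 15 18 17 18 16 16 16 15 18 17 17 18 17 17 17 51 60 60 60 19]
334 [40 61 61 62 61 61 61 49 18 18 17 15 16 17 17 15 15 17 17 17 17 18 16 16
 18 19 18 19 17 14 17 17 17 17 18 16 15 59 60 60 61 62 60 60]
340 [60 61 61 61 62 61 60 61 61 61 59 56 18 16 18 17 17 18 16 18 17 15 17 18
 17 18 16 16 19 15 16 18 31 55 59 60 60 60 61 61 60 60 60 60]
346 [60 59 60 61 62 60 61 61 61 60 60 60 61 60 60 84 84 85 84 81 80 80 78 78
 78 77 77 79 61 60 60 61 60 60 59 59 60 60 61 60 60 60 60 61]
```

The far edge now meets the clip in the image: black runs to row 344 against the clip edge at row 344, no floor shows, and X contact force is 7 N. So it is under the clip at the wall. I'll lay it down by lowering.

play_rows --pt "3 1 0 0" --pt "3 1 0 0" --pt "3 1 0 0" --pt "0 0 0 0"

```text
time_s: 14.55
ee_pos: [0.531, 0.0952, 0.0219]
orientation: [-0.413, 0.589, 0.458, 0.522]
force: [-3.6, 0.3, 3.9]
opening: 0.0752
```

Run:
```python
from plant import *
from h import *
w=snapshot("wrist");chk(w,sense())
```

```text
([array([-14.3,   0.2,  22. ]), array([-10.5,   1.4,  56.7])], np.float64(0.24), array([-0.114, -0.008, -0.993]), array([-4.8, -0. ,  4.8]), 75.2, 14.6)
300 [(230.5, 104, 170), (261.5, 166, 145), (266.5, 140, 96), (267.5, 96, 40), (268.5, 40, 16)]
323 [(237.5, 121, 223), (238.5, 223, 249), (242.5, 243, 205), (243.5, 205, 182), (258.5, 182, 157), (264.5, 139, 79), (265.5, 79, 24)]
340 [(230.5, 187, 246), (246.5, 250, 212), (247.5, 212, 183), (261.5, 166, 144), (265.5, 139, 111), (266.5, 111, 51), (267.5, 51, 16)]
clipmid row [318.71941701 363.80699093] farfloor [320.0002396  358.21537938]
```

play_rows --pt "3 0 0 0" --pt "2 0 0 0" --pt "0 0 0 0"

```text
time_s: 14.9
ee_pos: [0.5276, 0.0957, 0.017]
orientation: [-0.411, 0.591, 0.459, 0.52]
force: [-3.2, 0.4, 2.5]
opening: 0.0743
```

Run:
```python
from plant import *
from h import *
w=snapshot("wrist");chk(w,sense());g=cv2.cvtColor(w["frame"],cv2.COLOR_BGR2GRAY);print([g[v,323] for v in range(225,355,3)])
```

```text
([array([-17.9,  -0.2,  17. ]), array([-13.9,   1.1,  51.7])], np.float64(0.25), array([-0.12 , -0.008, -0.993]), array([-5.3, -0.1,  4.5]), 74.3, 14.95)
300 [(237.5, 109, 172), (259.5, 182, 146), (264.5, 134, 67), (265.5, 67, 15)]
323 [(245.5, 190, 247), (247.5, 251, 213), (248.5, 213, 183), (258.5, 185, 160), (261.5, 186, 128), (262.5, 128, 54), (263.5, 54, 20)]
340 [(236.5, 99, 215), (237.5, 215, 248), (246.5, 250, 213), (247.5, 213, 184), (263.5, 181, 93), (264.5, 93, 17)]
clipmid row [318.90385949 373.99429106] farfloor [320.23782883 367.62981112]
[np.uint8(227), np.uint8(222), np.uint8(223), np.uint8(199), np.uint8(191), np.uint8(191), np.uint8(122), np.uint8(247), np.uint8(183), np.uint8(183), np.uint8(183), np.uint8(185), np.uint8(186), np.uint8(20), np.uint8(17), np.uint8(19), np.uint8(20), np.uint8(19), np.uint8(19), np.uint8(18), np.uint8(19), np.uint8(18), np.uint8(19), np.uint8(20), np.uint8(17), np.uint8(18), np.uint8(17), np.uint8(20), np.uint8(17), np.uint8(18), np.uint8(19), np.uint8(19), np.uint8(21), np.uint8(18), np.uint8(19), np.uint8(19), np.uint8(18), np.uint8(19), np.uint8(17), np.uint8(18), np.uint8(16), np.uint8(18), np.uint8(17), np.uint8(18)]
```

play_rows --pt "0 0 0 0" --pt "0 0 0 0" --pt "0 0 0 0" --pt "0 0 0 0" --claw 1

```text
time_s: 15.35
ee_pos: [0.5336, 0.0945, 0.0168]
orientation: [-0.412, 0.589, 0.457, 0.524]
force: [-0.0, 0.4, -0.4]
opening: 0.0939
```

play_rows --pt "-20 0 0 0" --pt "-30 0 0 0" --pt "-40 0 0 0" --pt "-20 -25 0 0" --pt "0 -25 0 0" --pt "0 -25 0 0" --pt "0 0 0 0"

```text
time_s: 16.05
ee_pos: [0.6251, 0.0754, 0.1235]
orientation: [-0.414, 0.587, 0.455, 0.526]
force: [-0.3, 0.1, -0.4]
opening: 0.0941
```

Run:
```python
from plant import *
from h import *
s=sense();print(stand(s))
w=snapshot("wrist");b=snapshot("scene");a=snapshot("top")
o=np.zeros((600,800,3),np.uint8)
cv2.imwrite("pics/full_w.png",w["frame"])
o[:360,:480]=cv2.resize(w["frame"],(480,360));o[:300,490:790]=cv2.resize(a["frame"][190:310,200:320],(300,300),interpolation=2)
o[370:600,:460]=cv2.resize(b["frame"][190:275,260:430],(460,230),interpolation=2)
cv2.imwrite("pics/c12.png",o)
for n,X,Y,z in(("clip",.0365,0,.051),("nose",-.036,0,.045),("pocket",0,0,.042)): print(n,proj(w,[*st(X,Y),z]))
```

```text
([array([ 81.6,   3.7, 123.5]), array([ 85. ,   4.9, 158.3])], np.float64(0.02), array([-0.103, -0.007, -0.995]), array([-0.3,  0.1, -0.4]), 94.1, 16.05)
clip [320.03137093 188.79482198]
nose [320.22593164  95.33424795]
pocket [320.41948788 142.99535362]
```

Released and backed off. First a numeric check of how the plate lies.

```bash
cat >> h.py <<'E'
def plate_pose(w,roi):
    "cut rays of the black face's outline with a plane through the far edge; report outline at z=.042 in stand mm"
    m=mask(w,(0,0,0),(180,255,40),roi);k=big(m);e=cv2.fitEllipse(cv2.convexHull(k))
    M=np.array([[np.cos(A),np.sin(A)],[-np.sin(A),np.cos(A)]])
    S=np.array([M@(onz(w,q,.042)[:2]-P) for q in k[:,0,:].astype(float)])*1000
    print("ellipse",np.round(e[0],1),np.round(e[1],1),"outline@42 X",S[:,0].min().round(1),S[:,0].max().round(1),"Y",S[:,1].min().round(1),S[:,1].max().round(1),"Y at",S[S[:,1].argmax(),0].round(1),S[S[:,1].argmin(),0].round(1),"area",cv2.contourArea(k))
    return k
E
python3 - <<'E'
from plant import *
from h import *
w=snapshot("wrist");a=snapshot("top")
k=plate_pose(w,(240,70,410,215));plate_pose(a,(238,222,292,278))
g=cv2.cvtColor(w["frame"],cv2.COLOR_BGR2HSV)
t=mask(w,(12,90,60),(32,255,255),(290,40,350,130));print("brass",cv2.boundingRect(big(t)))
for u in(290,305,320,335,350):print(u,[(v,)+tuple(int(q) for q in w["frame"][v,u]) for v in range(60,125,5)])
E
```

```text
ellipse [301.5 181.3] [31.2 98.4] outline@42 X -6.6 39.3 Y -39.6 11.2 Y at 38.3 4.5 area 1507.5
ellipse [260.5 247.6] [32.5 36.9] outline@42 X -36.1 33.3 Y -31.0 37.9 Y at 2.8 -17.8 area 675.5
brass (311, 77, 19, 26)
290 [(60, 160, 103, 59), (65, 163, 105, 61), (70, 165, 107, 62), (75, 164, 105, 61), (80, 165, 105, 61), (85, 164, 105, 61), (90, 163, 105, 59), (95, 165, 106, 61), (100, 181, 116, 67), (105, 182, 118, 67), (110, 129, 83, 49), (115, 67, 67, 71), (120, 67, 68, 69)]
305 [(60, 164, 107, 61), (65, 164, 105, 61), (70, 162, 104, 60), (75, 163, 105, 61), (80, 165, 105, 61), (85, 164, 106, 62), (90, 165, 105, 60), (95, 165, 105, 60), (100, 177, 114, 66), (105, 67, 65, 67), (110, 66, 66, 68), (115, 66, 66, 68), (120, 65, 64, 66)]
320 [(60, 166, 106, 62), (65, 164, 105, 60), (70, 162, 105, 61), (75, 164, 107, 63), (80, 115, 211, 245), (85, 116, 215, 244), (90, 116, 212, 245), (95, 97, 178, 225), (100, 61, 112, 144), (105, 65, 64, 67), (110, 65, 65, 66), (115, 64, 63, 66), (120, 62, 63, 65)]
335 [(60, 164, 105, 62), (65, 162, 105, 61), (70, 161, 104, 60), (75, 163, 105, 61), (80, 163, 104, 60), (85, 163, 104, 59), (90, 165, 106, 61), (95, 163, 106, 60), (100, 174, 112, 65), (105, 63, 63, 64), (110, 63, 63, 64), (115, 61, 61, 63), (120, 62, 61, 64)]
350 [(60, 164, 105, 61), (65, 165, 107, 61), (70, 163, 105, 61), (75, 163, 105, 60), (80, 165, 106, 61), (85, 164, 106, 62), (90, 164, 105, 60), (95, 163, 106, 60), (100, 179, 115, 67), (105, 178, 115, 65), (110, 91, 60, 34), (115, 60, 58, 60), (120, 59, 58, 60)]
```

```bash
sed -i 's/(180,255,40),roi)/(180,70,95),roi)/' h.py
python3 - <<'E'
from plant import *
from h import *
w=snapshot("wrist");a=snapshot("top")
k=plate_pose(w,(240,70,410,215));ka=plate_pose(a,(236,222,292,278))
# near edge triangulation: extreme of the outline along stand -X in each view
def ext(s,k):
    d=proj(s,[*st(-.04,0),.045])-proj(s,[*st(.04,0),.045]);q=k[:,0,:]@(d/np.linalg.norm(d));m=k[q>q.max()-.6,0,:];return m.mean(0)
u,v=ext(w,k),ext(a,ka);p,e=tri(w,u,a,v);M=np.array([[np.cos(A),np.sin(A)],[-np.sin(A),np.cos(A)]])
print(u,v,"near edge stand",M@(p[:2]-P)*1000,p[2]*1000,e)
E
```

```text
ellipse [320.6 152.8] [ 99.3 102.2] outline@42 X -37.2 40.3 Y -39.7 40.9 Y at 6.3 4.1 area 7666.0
ellipse [272.5 249.2] [53.4 64.5] outline@42 X -44.1 60.1 Y -71.3 38.4 Y at 4.7 -41.9 area 1835.5
[311. 102.] [288. 277.] near edge stand [-55.81373322 -37.52037983] -95.94758245005913 0.0488533757137196
```

View pics/c12.png

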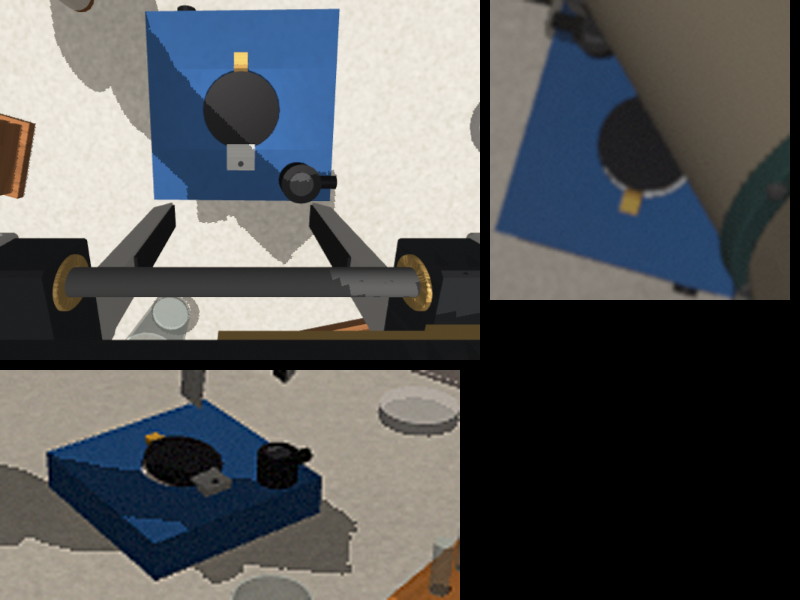

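The composite shows the plate in the pocket, black face up: in the wrist view the face is at (242,107), the clip over its far edge at (240,157) and the brass nose at its near edge at (240,62). The light crescent by the catch in the top view is the propped near rim. Next: shut the fingers, move over the catch side and press.

Run:
```python
from plant import *
from h import *
s=sense()
# undo tool lean in the plan: express the world shift in the true tool axes
R=Ro.from_quat(s["orientation"]).as_matrix();d=np.r_[st(-.025,0),.085]-s["ee_pos"];print(R.T@d*1000/4)
```

```text
[12.30627908 24.33120314 -0.7512586 ]
```

play_rows --pt "0 25 -1 0" --pt "4 25 -1 0" --pt "12 25 -1 0" --pt "12 25 -1 0" --pt "0 0 0 0" --pt "0 0 0 0" --claw -1

```text
time_s: 17.0
ee_pos: [0.5151, 0.0985, 0.1065]
orientation: [-0.415, 0.586, 0.457, 0.524]
force: [1.1, 0.4, 0.3]
opening: 0.0495
```

Run:
```python
from plant import *
from h import *
s=sense();print(stand(s))
R=Ro.from_quat(s["orientation"]).as_matrix();d=np.r_[st(-.025,0),.056]-s["ee_pos"];print(R.T@d*1000)
```

```text
([array([-30.7,  -0.5, 106.5]), array([-27.2,   0.7, 141.3])], np.float64(0.42), array([-0.106, -0.008, -0.994]), array([1. , 0.6, 0.3]), 49.5, 17.0)
[ 49.65762731 -10.82280888   2.10934103]
```

play_rows --pt "10 -4 0 0" --pt "10 -4 1 0" --pt "10 -3 1 0" --pt "10 0 0 0" --pt "0 0 0 0" --pt "0 0 0 0" --pt "0 0 0 0" --pt "0 0 0 0"

```text
time_s: 17.8
ee_pos: [0.5258, 0.097, 0.0611]
orientation: [-0.415, 0.587, 0.456, 0.525]
force: [-0.1, -0.3, 0.1]
opening: 0.0004
```

Run:
```python
from plant import *
from h import *
s=sense();print(stand(s))
R=Ro.from_quat(s["orientation"]).as_matrix();d=np.r_[st(-.025,0),.053]-s["ee_pos"];print(R.T@d*1000)
```

```text
([array([-19.9,   0.7,  61.1]), array([-16.5,   1.8,  96. ])], np.float64(0.25), array([-0.104, -0.007, -0.995]), array([-0. , -0.3,  0.1]), 0.4, 17.8)
[ 8.62976634  4.21606141 -0.43986504]
```

play_rows --pt "3 4 0 0" --pt "3 0 0 0" --pt "3 0 0 0" --pt "0 0 0 0"

```text
time_s: 18.2
ee_pos: [0.521, 0.0982, 0.0528]
orientation: [-0.415, 0.586, 0.456, 0.526]
force: [0.2, -0.1, 0.3]
opening: 0.0004
```

play_rows --pt "3 0 0 0" --pt "3 0 0 0" --pt "3 0 0 0"

```text
time_s: 18.5
ee_pos: [0.5204, 0.0982, 0.0435]
orientation: [-0.415, 0.586, 0.456, 0.526]
force: [-0.5, -0.2, -1.1]
opening: 0.0006
```

Run:
```python
from plant import *
from h import *
s=sense();print(stand(s))
```

```text
([array([-25.4,   0.5,  43.5]), array([-22. ,   1.6,  78.3])], np.float64(0.25), array([-0.102, -0.007, -0.995]), array([-0.5, -0.3, -1.1]), 0.6, 18.5)
```

play_rows --pt "2 0 0 0" --pt "2 0 0 0" --pt "2 0 0 0"

```text
time_s: 18.8
ee_pos: [0.5196, 0.098, 0.0367]
orientation: [-0.415, 0.586, 0.456, 0.526]
force: [-0.6, -0.1, 1.0]
opening: 0.0005
```

play_rows --pt "2 0 0 0" --pt "2 0 0 0" --pt "2 0 0 0"

```text
time_s: 19.1
ee_pos: [0.519, 0.098, 0.0301]
orientation: [-0.415, 0.586, 0.456, 0.526]
force: [0.1, -0.1, 0.8]
opening: 0.001
```

TCP reads 30 mm with no contact, so the fingertips really do end about 20–30 mm behind the reported TCP, as seen at the rack. I'll continue down until I feel the plate.

play_rows --pt "2 0 0 0" --pt "2 0 0 0" --pt "2 0 0 0"

```text
time_s: 19.4
ee_pos: [0.5184, 0.098, 0.0237]
orientation: [-0.415, 0.586, 0.456, 0.526]
force: [0.1, -1.3, 1.0]
opening: 0.0002
```

play_rows --pt "2 0 0 0" --pt "2 0 0 0" --pt "2 0 0 0"

```text
time_s: 19.7
ee_pos: [0.5178, 0.098, 0.0173]
orientation: [-0.415, 0.586, 0.456, 0.526]
force: [-0.7, -0.3, 5.1]
opening: 0.0001
```

Run:
```python
from plant import *
from h import *
s=sense();print(stand(s))
w=snapshot("wrist");g=cv2.cvtColor(w["frame"],cv2.COLOR_BGR2GRAY)
for v in range(255,300,3):print(v,g[v,292:356:3])
```

```text
([array([-28. ,  -0.3,  17.3]), array([-24.6,   0.8,  52.1])], np.float64(0.24), array([-0.102, -0.007, -0.995]), array([-0.6, -0.5,  5.1]), 0.1, 19.7)
255 [ 66  64  65  59 108 139 119 119 119 119 119 119 120 119 114  91  59  64
  64  64  64  64]
258 [ 64  95 170 182 181 160 120 120 120 119 119 119 120 120 143 182 181 176
 144  60  64  65]
261 [180 181 182 181 181 176  97  98  97  97  97  97  99  99 129 181 181 180
 181 180 164  67]
264 [181 181 181 142 122 117 104  80  66  57  44  54  66  75  96 116 119 142
 177 181 181 181]
267 [142 117  94  50  18  12  17  17  22  23  21  22  21  21  18  15  13  44
  88 115 140 181]
270 [ 43  14  17  22  24  24  23  23  50  59  24  25  70  30  25  23  23  22
  19  13  39 110]
273 [22 25 23 23 23 54 90 96 96 83 23 20 96 96 94 86 29 21 24 24 23 16]
276 [23 23 36 89 96 96 96 96 96 72 19 18 97 96 96 96 96 95 86 24 23 21]
279 [23 24 83 96 97 96 97 96 96 71 18 19 96 97 96 97 96 97 96 28 22 22]
282 [22 22 91 96 96 96 96 97 96 71 20 18 97 96 97 96 96 97 96 52 22 21]
285 [23 21 96 96 97 96 96 97 96 63 19 20 96 95 96 96 96 97 97 69 20 22]
288 [21 34 96 96 96 96 96 96 96 62 19 20 96 96 96 96 97 96 97 96 22 21]
291 [21 65 97 97 96 96 96 96 97 62 19 19 96 97 97 97 96 96 96 97 22 21]
294 [22 84 97 97 96 96 96 96 97 57 22 19 96 96 96 96 96 97 96 96 34 21]
297 [23 95 96 97 96 96 97 97 97 56 19 19 95 96 96 96 97 97 96 96 54 21]
```

Contact at 5 N, with the fingertips about 3 mm inside the plate's near edge and clear of the nose. Pressing harder in stages.

play_rows --pt "4 0 0 0" --pt "6 0 0 0"

```text
time_s: 19.95
ee_pos: [0.5173, 0.0982, 0.0078]
orientation: [-0.415, 0.585, 0.456, 0.526]
force: [0.5, -1.2, 1.0]
opening: 0.0005
```

Run:
```python
from plant import *
from h import *
s=sense();print(stand(s))
```

```text
([array([-28.5,  -0.2,   7.8]), array([-25.2,   0.9,  42.6])], np.float64(0.24), array([-0.101, -0.007, -0.995]), array([ 0.8, -1. ,  1. ]), 0.5, 19.95)
```

play_rows --pt "3 0 0 0" --pt "6 0 0 0"

```text
time_s: 20.15
ee_pos: [0.5174, 0.0979, 0.0055]
orientation: [-0.417, 0.586, 0.454, 0.526]
force: [-12.7, -7.0, 90.0]
opening: 0.0006
```

play_rows --pt "6 0 0 0"

```text
time_s: 20.25
ee_pos: [0.5175, 0.0978, 0.0057]
orientation: [-0.419, 0.586, 0.452, 0.526]
force: [-10.1, -4.5, 62.5]
opening: 0.0001
```

It is rigid at the bottom, down 12 mm from first contact, so the plate is home. That press reached 90 N, more than I meant but under 120. Retreating.

play_rows --pt "-5 0 0 0" --pt "-20 0 0 0" --pt "-40 0 0 0" --pt "-40 0 0 0" --pt "-10 -35 0 0" --pt "0 -35 0 0" --pt "0 -35 0 0" --pt "0 0 0 0"

```text
time_s: 21.05
ee_pos: [0.6336, 0.0739, 0.1169]
orientation: [-0.421, 0.585, 0.451, 0.526]
force: [-0.9, 1.1, 0.2]
opening: 0.0005
```

Run:
```python
from plant import *
from h import *
s=sense();print(stand(s));w=snapshot("wrist")
plate_pose(w,(240,50,410,215))
for n,X,Y,z in(("clip",.0365,0,.051),("nose",-.036,0,.045),("pocket",0,0,.042)): print(n,proj(w,[*st(X,Y),z]))
t=mask(w,(12,90,60),(32,255,255),(280,20,370,150));print("brass",cv2.boundingRect(big(t)))
u0=int(proj(w,[*st(-.036,0),.045])[0]);v0=int(proj(w,[*st(-.036,0),.045])[1])
for u in(u0-40,u0-22,u0-12,u0,u0+12,u0+22,u0+40):print(u,[tuple(int(q) for q in w["frame"][v,u]) for v in range(v0-12,v0+24,3)])
cv2.imwrite("pics/final_w.png",w["frame"])
```

```text
([array([ 90.2,   4.3, 116.9]), array([ 93.1,   5.7, 151.8])], np.float64(0.37), array([-0.091, -0.018, -0.996]), array([-1.2,  0.9,  0.2]), 0.5, 21.05)
ellipse [321.8 133.7] [101.6 103.3] outline@42 X -34.2 40.1 Y -39.2 40.8 Y at 1.3 7.5 area 7865.0
clip [319.86909723 176.46983666]
nose [320.7009555   79.35341236]
pocket [320.6332718  129.15766524]
brass (312, 54, 20, 30)
280 [(169, 109, 62), (169, 108, 62), (171, 111, 64), (181, 116, 67), (182, 118, 68), (183, 118, 69), (183, 118, 68), (184, 118, 69), (184, 119, 68), (184, 118, 68), (170, 109, 63), (74, 47, 29)]
298 [(170, 110, 64), (171, 111, 64), (172, 111, 65), (183, 118, 68), (186, 119, 69), (165, 106, 61), (65, 42, 24), (122, 124, 122), (67, 66, 67), (67, 66, 68), (68, 67, 69), (68, 68, 70)]
308 [(168, 108, 63), (168, 108, 63), (169, 107, 61), (181, 116, 68), (94, 61, 36), (228, 228, 223), (65, 65, 67), (67, 66, 67), (67, 66, 67), (66, 66, 69), (68, 67, 69), (68, 67, 70)]
320 [(117, 215, 248), (97, 178, 224), (101, 184, 230), (71, 129, 167), (65, 117, 151), (62, 113, 147), (66, 66, 68), (67, 66, 68), (67, 66, 69), (66, 66, 69), (68, 69, 70), (69, 68, 70)]
332 [(171, 111, 64), (170, 110, 63), (153, 98, 55), (119, 76, 43), (69, 45, 26), (108, 110, 115), (66, 65, 67), (66, 65, 68), (66, 65, 68), (67, 66, 69), (68, 67, 70), (69, 69, 70)]
342 [(168, 109, 62), (169, 109, 62), (168, 109, 63), (179, 115, 67), (181, 117, 68), (82, 53, 30), (130, 130, 132), (66, 66, 68), (65, 64, 68), (67, 67, 68), (68, 67, 68), (69, 68, 70)]
360 [(167, 108, 62), (170, 109, 64), (170, 109, 62), (180, 117, 67), (183, 118, 69), (183, 117, 68), (182, 116, 67), (182, 118, 69), (185, 118, 69), (97, 63, 36), (176, 174, 169), (95, 95, 95)]
```

Run:
```python
from plant import *
from h import *
w=snapshot("wrist");M=np.array([[np.cos(A),np.sin(A)],[-np.sin(A),np.cos(A)]])
k=big(mask(w,(0,0,0),(180,70,95),(240,50,410,215)))
S=np.array([M@(onz(w,q,.042)[:2]-P) for q in k[:,0,:].astype(float)])*1000
S=S[~((abs(S[:,1])<19)&(S[:,0]>0))&~((abs(S[:,1])<10)&(S[:,0]<0))]
x,y=S.T;c=np.linalg.lstsq(np.c_[2*x,2*y,np.ones(len(x))],x*x+y*y,rcond=None)[0];r=np.hypot(x-c[0],y-c[1]);R=np.sqrt(c[2]+c[0]**2+c[1]**2)
print("circle",c[:2],R,"resid near",(r-R)[x<-25].mean(),"far",(r-R)[x>25].mean(),"rms",(r-R).std())
for n in("scene","top"):
    f=snapshot(n)["frame"];o=cv2.imread(f"pics/{n}0.png")
    regs={"scene":{"beaker":(340,262,380,315),"dropper":(233,210,253,243),"eyepiece":(347,168,364,192),"petri":(398,195,432,215),"cup":(262,312,296,348),"blue+green":(200,250,252,302),"disc":(128,290,160,318)},
          "top":{"beaker":(325,110,365,158),"dropper":(325,325,348,350),"eyepiece":(98,298,128,320),"petri":(96,178,146,226),"cup":(418,155,450,188),"blue+green":(395,238,448,305)}}[n]
    print(n,{q:round(float(cv2.absdiff(f[b:d,a:c_],o[b:d,a:c_]).mean()),1) for q,(a,b,c_,d) in regs.items()})
```

```text
circle [4.42622717 0.69145644] 39.13613105254176 resid near -0.01964767551580593 far -0.10388343388928525 rms 0.37095647114568514
scene {'beaker': 7.3, 'dropper': 31.1, 'eyepiece': 54.6, 'petri': 4.7, 'cup': 4.2, 'blue+green': 4.9, 'disc': 4.9}
top {'beaker': 12.8, 'dropper': 31.2, 'eyepiece': 9.8, 'petri': 14.6, 'cup': 13.3, 'blue+green': 25.0}
```

The plate's outline is a true circle in the plane z = 42 mm, near and far residuals under 0.1 mm, so it lies flat and flush. The dropper and eyepiece regions differ from the first pictures, perhaps because of the arm or its shadow. I'll move the arm aside to check.

play_rows --pt "-40 0 0 0" --pt "-40 0 0 0" --pt "-20 0 -40 0" --pt "0 0 -45 0" --pt "0 0 -45 0" --pt "0 0 -45 0" --pt "0 0 -45 0" --pt "0 0 -45 0"

```text
time_s: 22.05
ee_pos: [0.5706, -0.1712, 0.2321]
orientation: [-0.429, 0.579, 0.464, 0.516]
force: [-0.7, 0.3, -0.0]
opening: 0.0001
```

play_rows --pt "0 20 -45 0" --pt "0 20 -45 0" --pt "0 20 -45 0" --pt "0 20 -45 0" --pt "0 20 -45 0" --pt "0 20 -45 0" --pt "0 0 0 0"

```text
time_s: 22.75
ee_pos: [0.3859, -0.4177, 0.2536]
orientation: [-0.427, 0.582, 0.465, 0.513]
force: [0.2, -0.2, -0.4]
opening: 0.0006
```

Run:
```python
from plant import *
from h import *
s=sense();print(s["ee_pos"],s["time_s"])
regs={"scene":{"beaker":(340,262,380,315),"dropper":(233,210,253,243),"eyepiece":(347,168,364,192),"petri":(398,195,432,215),"cup":(262,312,296,348),"blue+green":(200,250,252,302),"disc":(128,290,160,318)},
 "top":{"beaker":(325,110,365,158),"dropper":(325,325,348,350),"eyepiece":(98,298,128,320),"petri":(96,178,146,226),"cup":(418,155,450,188),"blue+green":(395,238,448,305)}}
for n in("scene","top"):
    f=snapshot(n)
    o=cv2.imread(f"pics/{n}0.png");f1=f["frame"]
    print(n,{q:round(float(cv2.absdiff(f1[b:d,a:c],o[b:d,a:c]).mean()),1) for q,(a,b,c,d) in regs[n].items()})
    for q,(a,b,c,d) in regs[n].items():
        t=cv2.matchTemplate(cv2.copyMakeBorder(f1[b-6:d+6,a-6:c+6],0,0,0,0,0),o[b:d,a:c],cv2.TM_CCOEFF_NORMED);_,m,_,l=cv2.minMaxLoc(t);print(q,round(m,2),(l[0]-6,l[1]-6),end="; ")
    print()
    if n=="top":
        k=big(mask(f,(0,0,0),(180,90,75),(238,222,292,276)));h=k[:,0,:].astype(float);M=np.array([[np.cos(A),np.sin(A)],[-np.sin(A),np.cos(A)]])
        S=np.array([M@(onz(f,q,.042)[:2]-P) for q in h])*1000;print("top outline",S.min(0),S.max(0))
        t=big(mask(f,(10,80,60),(30,255,255),(248,258,268,282)));print("brass",cv2.boundingRect(t))
```

```text
[ 0.385906   -0.41768178  0.25363669] 22.75
scene {'beaker': 2.9, 'dropper': 3.2, 'eyepiece': 3.6, 'petri': 3.0, 'cup': 2.9, 'blue+green': 3.3, 'disc': 33.0}
beaker 0.99 (0, 0); dropper 1.0 (0, 0); eyepiece 1.0 (0, 0); petri 1.0 (0, 0); cup 1.0 (0, 0); blue+green 1.0 (0, 0); disc 0.9 (0, 0); 
top {'beaker': 3.2, 'dropper': 2.9, 'eyepiece': 2.8, 'petri': 3.6, 'cup': 3.3, 'blue+green': 2.6}
beaker 1.0 (0, 0); dropper 1.0 (0, 0); eyepiece 1.0 (0, 0); petri 0.99 (0, 0); cup 1.0 (0, 0); blue+green 1.0 (0, 0); 
top outline [-36.96715297 -40.96326762] [36.84825172 38.67045555]
brass (252, 265, 9, 10)
```

Run:
```python
from plant import *
from h import *
f=dict(snapshot("top"));a=cv2.boundingRect(big(mask(f,(10,80,60),(30,255,255),(248,258,268,282))))
f["frame"]=cv2.imread("pics/top0.png");print(a,cv2.boundingRect(big(mask(f,(10,80,60),(30,255,255),(248,258,268,282)))))
print(sign_off())
```

```text
(252, 265, 9, 10) (252, 265, 9, 10)
the job is handed in; nothing more can be done
None
```

The stage plate is in the microscope stand's pocket with its black face up, its far edge under the clip and its near edge pressed down past the catch. The arm is clear, and I handed the job in at about 23 s of the 58 s allowed.

**How it was done:**
- I gripped the plate across its rim and lifted it out of the rack.
- The tool cannot tilt, so I tipped the plate to about 45–60° against the stand's far outer edge.
- I slid its far edge under the clip to the pocket wall and let the near edge down onto the catch.
- Pressing with shut fingers, the plate yielded at somewhat over 5 N, then went rigid about 12 mm lower.

**Last checks that agreed:**
- **Flatness:** the plate's outline is a circle of 39 mm radius in the plane of the stand's top, with near and far residuals within 0.1 mm. A thin gap to the pocket wall now shows.
- **Catch:** the brass catch sits at the same pixels as at the start.
- **Other objects:** the beaker, dropper, eyepiece, petri dish, cup and the blue and green plates match the first pictures with no pixel shift in both the scene and top views. The small black disc differs in brightness only, probably from the arm's shadow.

**What disagreed or went less well:**
- The final confirming press peaked at 90 N, more than I meant but under the 120 N limit.
- The fingertips turned out to sit about 30 mm behind the reported tool point.
- The tool drifted to about 7° of lean during the contact moves.
- The outline fit put the plate's centre 4 mm towards the clip, where about 1.5 mm was expected. I took this as camera error from the lean.

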